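# Sort dowels from corner blocks on the tipping board and put them away

## Robot

A 6-joint arm with a two-finger parallel gripper is mounted at the origin on a cart in front of the work surface, level with it; the furniture and walls round the work are solid. World frame = base frame: x ahead of the robot, y to its left, z up, the work surface at z = 0. Lengths are in m, angles in rad, forces in N, time in s.
With the tool pointing down it reaches from about 0.425 to 0.925 m from the base axis. Payload 12.5 kg.
Tool frame: the origin (TCP) lies midway between the tips of the shut fingers; the grasp point (between the pads) lies 19 mm behind it; z points along the fingers, y is the line along which they close (so a half turn about z gives the same grasp; the last joint's range is limited). The gripper opens to 85 mm and grips with 20 to 120 N. Pads are 22 mm wide; open, the fingers measure 114 mm over their backs; the gripper's body (76 mm by 85 mm) begins 54 mm behind the grasp point. The pads swing forward as they close: fully open they stand 13 mm farther back than shut.
Start: joints at [1.027, 0.491, 1.559, -0, 1.092, -0.106], TCP at [0.265, 0.566, 0.231] pointing down, gripper open.
Joint ranges: [-3.1, 3.1], [-0.84, 2.19], [0.05, 2.79], [-1.13, 4.28], [0.06, 2.93], [-2.69, 2.69]. Speed limits (rad/s): [2.22, 2.22, 2.79, 3.14, 3.14, 3.14].

## Interface

Orientations are given as a 3x3 rotation matrix whose columns are the frame's x, y, z axes.
In Python, from bench import get_state, cams, sign_off gives the robot as it stands.
- The arm moves only by the shell command python3 -m crank 'ROWS' [FORCE]. ROWS is JSON, a list of rows, each an object of numbers: "dx", "dy", "dz": the shift along the world's x, y, z as a fraction of full scale; "wx", "wy", "wz": the turn, a rotation vector about the world's x, y, z as a fraction of full scale; "claw": the gripper's target within -1 to 1 (fully open at 1, half-way at 0, shut at -1). In form: [{"dx": .., "dy": .., "dz": .., "wx": .., "wy": .., "wz": .., "claw": ..}, ...]. A call has 1 to 12 rows; each row shifts and turns the commanded pose from where the row before left it; what a row does not reach is not made up. Full scale, the value 1, is 0.12 m for a shift and 180 degrees for a turn. A row lasts 1/10 s, in which the tool goes at most 50 mm and 8.59 degrees, less where a joint would pass 70% of its speed; a pose out of reach is approached as far as the arm can. A call with a number of a shift or a turn outside -1 to 1 is refused whole. A call with a gripper value outside its range is refused whole. The fingers move at their own pace and stop on an object; FORCE is the grip in N (left out, the last holds). Time passes only in rows, so rows that do not move let the fingers close. It gives the time, the measured TCP pose, the force, the opening and the grip force at its end, in the units of the state.
- get_state(): the state, without advancing time (a new reading comes with each control period).
- cams.grab_frame(name): name is "side" or "top" or "wrist"; returns the picture (480x640x3 uint8, red, green, blue); there is no depth.
- cams.get_calibration(name): a dict with "fx", "fy", "cx", "cy" (pixels), "extrinsics" (4x4, takes a point from camera to world coordinates). Camera axes: x right, y down, z forward; pixel columns grow to the right and rows downward; lengths in m; the calibration is good to about 2 mm. The wrist camera is an equidistant fisheye: a pixel r from the principal point sees the ray r / f radians off the axis. A picture is of the moment at which its call begins: read the wrist's pose just before it. get_calibration takes no time and is no camera call; for the wrist camera it gives the pose at the moment of the call.
- sign_off(): hands the job in; it is judged then, once.
The state is a dict: "clock": time; "joints": joint angles; "joint_vel": joint speeds; "joint_efforts": joint torques, N m; "eef_pos": TCP position; "orientation": TCP orientation; "force": force on the tool from outside, world axes, zero at the start; "moment": the same for the moment, N m; "width": finger opening in m; "gripper_force": force on a finger pad.
Only numpy, scipy, OpenCV 4.12 (cv2) and the standard library are available. Lean on these libraries where they do the work, as an engineer would, in place of code of your own. Each camera call takes 0.05 s, during which the arm holds its last target. There are 200 camera calls.

## Task

Dowel pegs and flat corner blocks lie mixed on the tipping board. Slide the empty catch tray in under the board's lip, then lift the board by its handle so that the dowels roll off into the tray by themselves while the blocks stay on the board (do not pick dowels off it by hand; only one that has missed the tray may be picked up and put in), and lower the board again once all dowels are in the tray. Then draw the filled tray out again until it stands clear of the board, ready to be carried off, put all the blocks into the open top of the parts chest, lower its lid gently until it is shut without letting it slam, and do not knock over the glue bottle or the jar behind the work.

Things in the scene. Friction and masses are not known exactly. Their poses are not given: they have to be found in the camera images.
- tip_rig: the fixed wooden base of a tipping board, bolted to the bench; origin on the bench under its middle, z up. Its x axis runs along the board's hinge line, its y axis points up the board from the lip (-y end) to the handle (+y end). The base under the board reaches from y = -0.11 to +0.13 and is 60 mm high
- tip_board (a joint): tilt of the hinged plywood board in rad: 0 = level, down on its base; grows as the handle end is lifted; stops at 0.40. The board (226 mm along x, 290 mm along y, 12 mm thick, 0.8 kg) falls back to 0 if let go. Dowels begin to roll at about 0.08; blocks do not slide at any angle up to the stop
- board_top (a point): the middle of the board's upper face, 75 mm above the bench when level; turns with the board: x along the hinge line, y towards the handle, z out of the face. The face is 210 mm wide between two 8 mm thick side rails and closed by a like rail at the handle end, all standing 8 mm above it; it is open at the lip
- board_hinge (a point): middle of the board's hinge line, 58 mm above the bench, 45 mm inward of the lip (fixed); axes as the base
- lip (a point): middle of the board's open lower edge at its upper face when level, 75 mm above the bench (fixed); axes as the base, so -y points outward off the board. The board's underside here is 63 mm above the bench when level and 45 mm at full tilt; the base begins 35 mm inward of it
- grip (a point): middle of the board's black handle, which sticks out 60 mm from the handle end along y; 25 mm wide across x, 22 mm high, its middle 74 mm above the bench when level, 0.28 m from the hinge line. It swings with the board
- tray: loose open wooden catch tray, 250 mm (x) by 140 mm (y) by 42 mm high, walls and floor 8 mm thick, 0.35 kg; origin at the middle of its underside (walls only, handle apart). A black handle, 24 mm wide (x) and 9 to 33 mm above the bench, sticks out 36 mm from the middle of its -y wall, the one farther from the board
- parts_box: fixed wooden chest, 160 mm (x) by 150 mm (y) by 135 mm high; below a drawer that stays shut, above it an open compartment, 7 mm walls, floor 66 mm above the bench; origin at the middle of its underside. The lid's hinge is along its +x rim, to the robot's left; -x is its front. A plank's raised end, up to 130 mm above the bench, lies beside it on the side away from the robot
- box_lid (a joint): angle of the chest's top lid in rad: 0 = shut flat on the rim, about 1.85 = standing open, leaning a little back over the hinge. The hinge is stiff: the lid stays where it is left, and takes about 2 N at its edge to move
- lid_hinge (a point): middle of the lid's hinge line, 135 mm above the bench; axes as the chest. The lid is 156 mm wide, 11 mm thick, and reaches 175 mm from the hinge line (to -x when shut; it overhangs the chest's front by 15 mm)
- dowel0: round wooden dowel peg with rounded ends, 28 mm in diameter, 70 mm long, 45 g, plain wood; origin at its centre, x along its length. Starts lying across the board. May be absent
- dowel1: round wooden dowel peg with rounded ends, 28 mm in diameter, 70 mm long, 45 g, plain wood; origin at its centre, x along its length. Starts lying across the board. May be absent
- dowel2: round wooden dowel peg with rounded ends, 28 mm in diameter, 70 mm long, 45 g, plain wood; origin at its centre, x along its length. Starts lying across the board. May be absent
- dowel3: round wooden dowel peg with rounded ends, 28 mm in diameter, 70 mm long, 45 g, plain wood; origin at its centre, x along its length. Starts lying across the board. May be absent
- block0: flat rectangular wooden corner block, 40 mm (x) by 60 mm (y) by 22 mm (z), about 70 g, with two small screw holes; origin at the middle of its underside. Starts lying flat on the board. May be absent
- block1: flat rectangular wooden corner block, 40 mm (x) by 60 mm (y) by 22 mm (z), about 70 g, with two small screw holes; origin at the middle of its underside. Starts lying flat on the board. May be absent
- block2: flat rectangular wooden corner block, 40 mm (x) by 60 mm (y) by 22 mm (z), about 70 g, with two small screw holes; origin at the middle of its underside. Starts lying flat on the board. May be absent
- block3: flat rectangular wooden corner block, 40 mm (x) by 60 mm (y) by 22 mm (z), about 70 g, with two small screw holes; origin at the middle of its underside. Starts lying flat on the board. May be absent
- glue_red: small glue bottle with an orange nozzle, 131 mm high, 48 mm wide, standing behind the work; origin at the middle of its underside; a bystander, not to be knocked over
- jar: glass jar of hardware with a teal lid, 109 mm high, 60 mm wide, standing behind the work; origin at the middle of its underside; a bystander, not to be knocked over

How it is judged:
On the way, in this order (a step that is already met when the one before it is completed fails the run):
1. the catch tray stands square under the lip of the level board (its middle 20 to 85 mm outside the lip, within 30 mm sideways) (x of tray in the frame of lip between -0.03 and 0.03 m and y of tray in the frame of lip between -0.085 and -0.02 m and angle between the x axis of tray and the x axis of lip, either way round below 0.2 rad and height (world z) of tray below 0.01 m and value of joint tip_board below 0.03 rad), for 0.2 s.
2. the board is tipped by more than 0.15 rad with every block still lying on it (x of block0 in the frame of board_top between -0.105 and 0.105 m and y of block0 in the frame of board_top between -0.16 and 0.16 m and z of block0 in the frame of board_top between -0.01 and 0.04 m and x of block1 in the frame of board_top between -0.105 and 0.105 m and y of block1 in the frame of board_top between -0.16 and 0.16 m and z of block1 in the frame of board_top between -0.01 and 0.04 m and x of block2 in the frame of board_top between -0.105 and 0.105 m and y of block2 in the frame of board_top between -0.16 and 0.16 m and z of block2 in the frame of board_top between -0.01 and 0.04 m and x of block3 in the frame of board_top between -0.105 and 0.105 m and y of block3 in the frame of board_top between -0.16 and 0.16 m and z of block3 in the frame of board_top between -0.01 and 0.04 m and value of joint tip_board above 0.15 rad), for 0.1 s.
3. all dowels lie in the catch tray and the board is back down (x of dowel0 in the frame of tray between -0.117 and 0.117 m and y of dowel0 in the frame of tray between -0.062 and 0.062 m and z of dowel0 in the frame of tray between 0 and 0.06 m and x of dowel1 in the frame of tray between -0.117 and 0.117 m and y of dowel1 in the frame of tray between -0.062 and 0.062 m and z of dowel1 in the frame of tray between 0 and 0.06 m and x of dowel2 in the frame of tray between -0.117 and 0.117 m and y of dowel2 in the frame of tray between -0.062 and 0.062 m and z of dowel2 in the frame of tray between 0 and 0.06 m and x of dowel3 in the frame of tray between -0.117 and 0.117 m and y of dowel3 in the frame of tray between -0.062 and 0.062 m and z of dowel3 in the frame of tray between 0 and 0.06 m and value of joint tip_board below 0.03 rad), for 0.3 s.
4. all blocks lie in the parts chest, its lid still open (x of block0 in the frame of parts_box between -0.073 and 0.073 m and y of block0 in the frame of parts_box between -0.068 and 0.068 m and z of block0 in the frame of parts_box between 0.055 and 0.133 m and x of block1 in the frame of parts_box between -0.073 and 0.073 m and y of block1 in the frame of parts_box between -0.068 and 0.068 m and z of block1 in the frame of parts_box between 0.055 and 0.133 m and x of block2 in the frame of parts_box between -0.073 and 0.073 m and y of block2 in the frame of parts_box between -0.068 and 0.068 m and z of block2 in the frame of parts_box between 0.055 and 0.133 m and x of block3 in the frame of parts_box between -0.073 and 0.073 m and y of block3 in the frame of parts_box between -0.068 and 0.068 m and z of block3 in the frame of parts_box between 0.055 and 0.133 m and value of joint box_lid above 0.3 rad), for 0.2 s.
At the end, for the whole second after the job is handed in: all dowels lie in the tray, which stands on the bench clear of the board (its middle 80 to 300 mm outside the lip, within 150 mm sideways); all blocks lie in the chest; lid shut (under 0.04 rad), board down (under 0.03 rad); glue bottle and jar upright (all of step 3 and y of tray in the frame of lip between -0.3 and -0.08 m and x of tray in the frame of lip between -0.15 and 0.15 m and height (world z) of tray below 0.01 m and x of block0 in the frame of parts_box between -0.073 and 0.073 m and y of block0 in the frame of parts_box between -0.068 and 0.068 m and z of block0 in the frame of parts_box between 0.055 and 0.133 m and x of block1 in the frame of parts_box between -0.073 and 0.073 m and y of block1 in the frame of parts_box between -0.068 and 0.068 m and z of block1 in the frame of parts_box between 0.055 and 0.133 m and x of block2 in the frame of parts_box between -0.073 and 0.073 m and y of block2 in the frame of parts_box between -0.068 and 0.068 m and z of block2 in the frame of parts_box between 0.055 and 0.133 m and x of block3 in the frame of parts_box between -0.073 and 0.073 m and y of block3 in the frame of parts_box between -0.068 and 0.068 m and z of block3 in the frame of parts_box between 0.055 and 0.133 m and value of joint box_lid below 0.04 rad and angle between each of glue_red, jar's own z axis and vertical below 0.5 rad); the robot touches nothing.
It fails at once if a dowel is lifted off the board by the gripper (((x of dowel0 in the frame of board_top between -0.105 and 0.105 m and y of dowel0 in the frame of board_top between -0.14 and 0.14 m and z of dowel0 in the frame of board_top between 0.06 and 0.5 m) and contact force between the fingers and dowel0 above 0.3 N) or ((x of dowel1 in the frame of board_top between -0.105 and 0.105 m and y of dowel1 in the frame of board_top between -0.14 and 0.14 m and z of dowel1 in the frame of board_top between 0.06 and 0.5 m) and contact force between the fingers and dowel1 above 0.3 N) or ((x of dowel2 in the frame of board_top between -0.105 and 0.105 m and y of dowel2 in the frame of board_top between -0.14 and 0.14 m and z of dowel2 in the frame of board_top between 0.06 and 0.5 m) and contact force between the fingers and dowel2 above 0.3 N) or ((x of dowel3 in the frame of board_top between -0.105 and 0.105 m and y of dowel3 in the frame of board_top between -0.14 and 0.14 m and z of dowel3 in the frame of board_top between 0.06 and 0.5 m) and contact force between the fingers and dowel3 above 0.3 N)).
It fails at once if the lid slams (closes faster than 3 rad/s) (velocity of joint box_lid below -3 rad/s).
It fails at once if the glue bottle or the jar is knocked over (angle between any of glue_red, jar's own z axis and vertical above 0.6 rad).
Of dowel0, dowel1, dowel2, dowel3 only 2 to 4 are there at a start; the rules pass over those that are not, and their reading is None.
Of block0, block1, block2, block3 only 3 to 4 are there at a start; the rules pass over those that are not, and their reading is None.
At some moment in a run one of block0, block1, block2, block3 may be knocked a few centimetres aside while the robot is not near it.
Once in a run the grip may slacken for a moment while it holds something.
It also fails if it takes over 200 s, if anything falls off the work surface, if the arm or the gripper's body presses on something with over 40 N, if the wrist force passes 120 N, or if a joint passes its speed limit or range.

## Working session

There is one attempt and no reset: what is moved stays moved. The work goes in short steps, Python scripts to look and compute and a shell command to move; the robot and the scene stay as the last step left them, time stands still between calls to the robot, and variables do not carry over. Pictures are saved under pics/ and viewed, at most 14 in all, crops included, and the job is handed in when it is done.

```bash
mkdir -p pics; ls; cat > h.py <<'E'
import numpy as np, cv2
from bench import get_state, cams, sign_off
def ray(name,u,v,c=None):
    c=c or cams.get_calibration(name); E=np.array(c["extrinsics"])
    x=(u-c["cx"])/c["fx"]; y=(v-c["cy"])/c["fy"]
    if name=="wrist":
        r=np.hypot(x,y); d=np.array([x/r*np.sin(r),y/r*np.sin(r),np.cos(r)]) if r>0 else np.array([0,0,1.])
    else: d=np.array([x,y,1.])
    return E[:3,3],E[:3,:3]@d
def on(name,u,v,z,c=None):
    o,d=ray(name,u,v,c); return o+d*(z-o[2])/d[2]
def save(name,f,crop=None,k=1):
    im=cams.grab_frame(name)[:,:,::-1].copy(); full=im
    if crop: im=im[crop[1]:crop[3],crop[0]:crop[2]]
    if k!=1: im=cv2.resize(im,None,fx=k,fy=k,interpolation=cv2.INTER_CUBIC)
    cv2.imwrite("pics/"+f,im); return full
E
python3 - <<'E'
from h import *
for n in("top","side"):
    cv2.imwrite(f"pics/{n}0.png",cams.grab_frame(n)[:,:,::-1]); c=cams.get_calibration(n); print(n,c["fx"],c["cx"],c["cy"],np.round(c["extrinsics"],3).tolist())
print(get_state())
E
```

```text
pics
top 464.0664184663656 317.30884339502194 237.11138544063655 [[-0.009, -0.997, 0.077, 0.526], [-1.0, 0.009, 0.002, 0.021], [-0.003, -0.077, -0.997, 1.236], [0.0, 0.0, 0.0, 1.0]]
side 512.5431718442059 314.8194048732711 242.39746113033218 [[0.999, 0.006, -0.052, 0.676], [0.047, -0.543, 0.838, -1.008], [-0.023, -0.839, -0.543, 0.753], [0.0, 0.0, 0.0, 1.0]]
{'clock': 0.1, 'joints': array([ 1.02741142e+00,  4.91495888e-01,  1.55937516e+00, -1.89200249e-05,
        1.09170622e+00, -1.05592425e-01]), 'joint_vel': array([ 0.00101887, -0.00208628, -0.00155647,  0.00063325, -0.0005963 ,
        0.00034826]), 'joint_efforts': array([ 1.82749554e-03, -6.19451880e+01, -2.62017041e+01, -9.85049337e-05,
        3.01575834e-03, -5.61048211e-06]), 'eef_pos': array([0.26484139, 0.56589888, 0.23079288]), 'orientation': array([[-9.05693406e-01,  4.23933025e-01, -4.94708066e-04],
       [ 4.23933305e-01,  9.05693010e-01, -8.51472007e-04],
       [ 8.70865339e-05, -9.80895807e-04, -9.99999515e-01]]), 'force': array([-0.43335109,  0.28494434, -0.66388283]), 'moment': array([ 0.02911191, -0.01841131,  0.09287121]), 'gripper_force': 0.0, 'width': 0.08542250523546073}
```

View pics/top0.png

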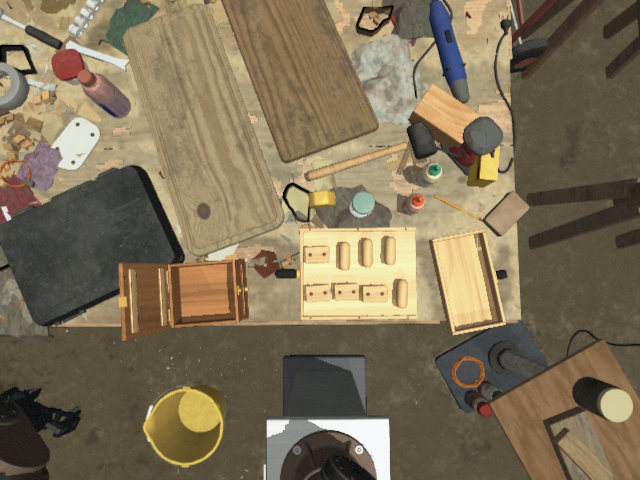

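View pics/side0.png

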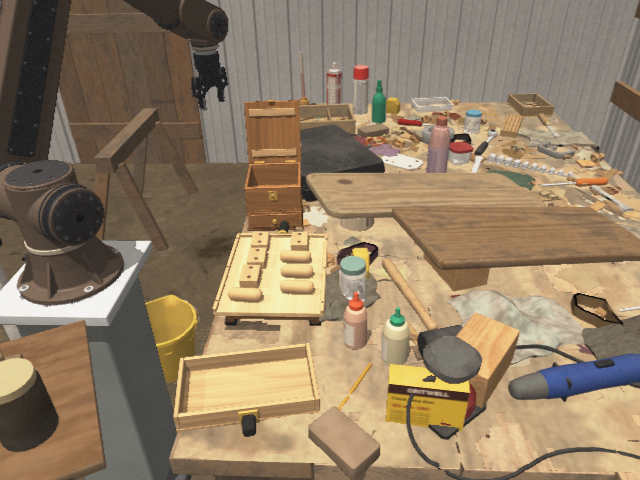

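Top view: board is at about (360,273) with its lip to the right (world -y) and handle at (286,272). The dowels are at (343,255), (365,250), (389,249) and (401,293); the blocks at (316,254), (317,293), (346,292) and (375,293). The tray is turned about 10° at (468,282), handle at (502,274). The chest is at (208,292), with its lid standing open to its left. I'll zoom in for corner pixels.

```bash
python3 - <<'E'
import cv2
im=cv2.imread("pics/top0.png"); a=im[215:345,110:310]; b=im[220:340,300:520]
cv2.imwrite("pics/ca.png",cv2.resize(a,None,fx=4,fy=4,interpolation=cv2.INTER_CUBIC))
cv2.imwrite("pics/cb.png",cv2.resize(im[220:340,290:515],None,fx=3.5,fy=3.5,interpolation=cv2.INTER_CUBIC))
E
```

```text
(no output)
```

View pics/ca.png

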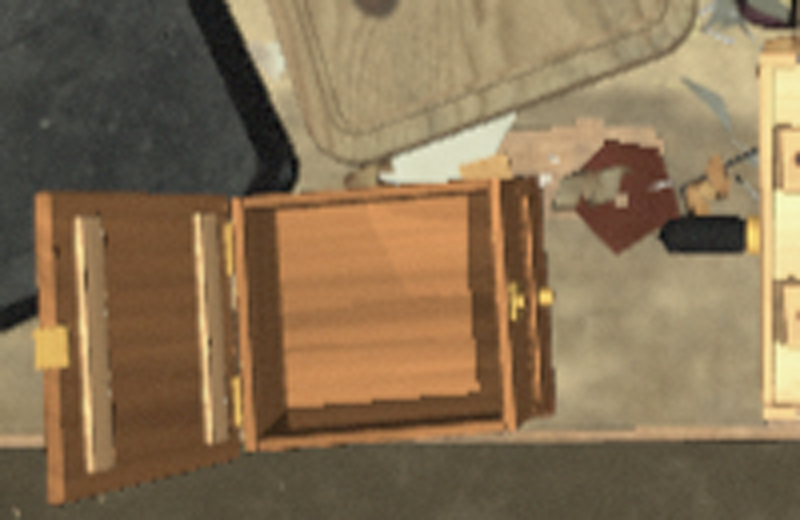

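View pics/cb.png

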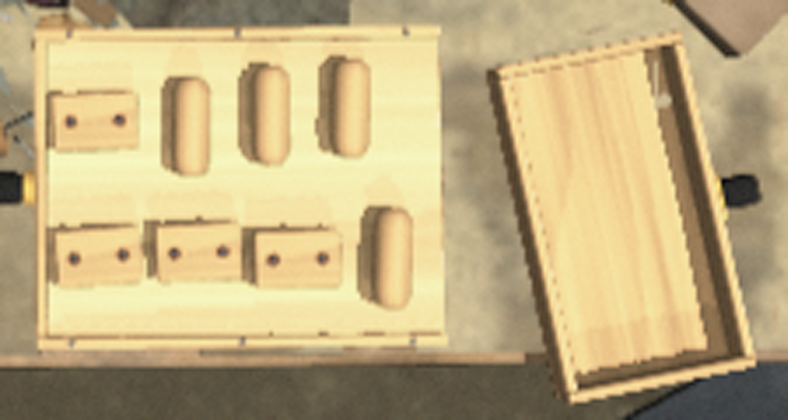

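Zoomed crops: chest rim corners at about (169,264.5), (234,260), (239,322.5), (172,327.5). Board corners at (301,229), (416,229), (417,319), (302,319). Tray rim corners at (431,240), (485,230), (506,323), (452,335).

```bash
cat > m.py <<'E'
from h import *
c=cams.get_calibration("top")
A=lambda u,v,z:on("top",110+u/4,215+v/4,z,c)[:2]
B=lambda u,v,z:on("top",290+u/3.5,220+v/3.5,z,c)[:2]
def rep(n,P):
    P=np.array(P); e=np.roll(P,-1,0)-P; print(n,np.round(P,3).tolist(),"mid",P.mean(0).round(4),"edges",np.linalg.norm(e,axis=1).round(3),"dir",np.degrees(np.arctan2(e[:,1],e[:,0])).round(1))
rep("chest",[A(236,198,.135),A(497,180,.135),A(515,430,.135),A(248,450,.135)])
rep("board",[B(37,28,.083),B(441,28,.083),B(445,346,.083),B(41,349,.083)])
rep("tray",[B(492,70,.042),B(682,36,.042),B(755,362,.042),B(568,402,.042)])
rep("bhandle",[A(662,220,.085),A(745,218,.085),A(745,250,.085),A(662,252,.085)])
rep("thandle",[B(725,177,.033),B(760,177,.033),B(760,204,.033),B(725,206,.033)])
for b in [((50,93),(137,93),(137,150),(54,152)),((53,228),(140,224),(142,282),(57,287)),((155,222),(240,220),(242,278),(157,281)),((253,231),(340,228),(342,286),(255,287))]:
    rep("blk",[B(u,v,.097) for u,v in b])
E
python3 m.py
```

```text
chest [[0.55, 0.375], [0.559, 0.22], [0.412, 0.209], [0.402, 0.366]] mid [0.4807 0.2926] edges [0.155 0.147 0.157 0.148] dir [ -86.6 -175.6   93.7    3.6]
board [[0.639, 0.065], [0.636, -0.223], [0.412, -0.221], [0.412, 0.063]] mid [ 0.5248 -0.079 ] edges [0.288 0.224 0.284 0.227] dir [-90.5 179.3  89.9   0.4]
tray [[0.609, -0.269], [0.633, -0.41], [0.394, -0.454], [0.367, -0.317]] mid [ 0.5006 -0.3623] edges [0.143 0.242 0.139 0.247] dir [ -80.4 -169.5  101.4   11.3]
bhandle [[0.535, 0.127], [0.536, 0.076], [0.516, 0.076], [0.515, 0.127]] mid [0.5253 0.1015] edges [0.051 0.02  0.051 0.02 ] dir [-8.910e+01  1.797e+02  9.090e+01 -1.000e-01]
thandle [[0.529, -0.441], [0.528, -0.466], [0.509, -0.466], [0.507, -0.44]] mid [ 0.5182 -0.4531] edges [0.026 0.02  0.026 0.021] dir [-90.5 177.7  92.8  -2.2]
blk [[0.591, 0.055], [0.591, -0.006], [0.551, -0.005], [0.55, 0.053]] mid [0.5709 0.0241] edges [0.061 0.04  0.058 0.041] dir [-90.5 179.4  90.9   3.5]
blk [[0.497, 0.054], [0.499, -0.007], [0.459, -0.008], [0.456, 0.051]] mid [0.478  0.0225] edges [0.061 0.04  0.059 0.041] dir [ -87.9 -178.6   92.8    3.5]
blk [[0.501, -0.017], [0.502, -0.077], [0.461, -0.078], [0.46, -0.018]] mid [ 0.4808 -0.0476] edges [0.059 0.04  0.059 0.041] dir [ -89.2 -178.9   91.5    1.3]
blk [[0.494, -0.086], [0.495, -0.146], [0.455, -0.147], [0.455, -0.087]] mid [ 0.4749 -0.1164] edges [0.061 0.04  0.061 0.039] dir [ -88.5 -179.2   90.2    1.1]
```

Sizes match: board is world-aligned with its lip at y≈-0.223. Tray centre is (0.501,-0.362) with yaw 11°, and the chest centre is (0.481,0.293) with about 3.7° yaw. I'll move to the tray handle at about (0.517,-0.449).

```bash
python3 -m crank '[{"dz":0.36,"claw":1},{"dz":0.36},{"dz":0.36},{"dx":0.2,"dy":-0.4,"wz":-0.033},{"dx":0.2,"dy":-0.4,"wz":-0.033},{"dx":0.2,"dy":-0.4,"wz":-0.033},{"dx":0.2,"dy":-0.4,"wz":-0.033},{"dx":0.2,"dy":-0.4,"wz":-0.033},{"dx":0.2,"dy":-0.4,"wz":-0.033},{"dx":0.2,"dy":-0.4,"wz":-0.033},{"dx":0.2,"dy":-0.4,"wz":-0.033},{"dx":0.2,"dy":-0.4,"wz":-0.033}]'
python3 -m crank '[{"dx":0.03,"dy":-0.4},{"dx":0.03,"dy":-0.4},{"dx":0.03,"dy":-0.4},{"dx":0.03,"dy":-0.4},{"dx":0.03,"dy":-0.4},{"dx":0.03,"dy":-0.4},{"dx":0.03,"dy":-0.4},{"dx":0.03,"dy":-0.4},{"dx":0.03,"dy":-0.4},{"dx":0.03,"dy":-0.4},{"dx":0,"dy":-0.4,"dz":-0.2},{"dx":0,"dy":-0.4,"dz":-0.3}]'
python3 - <<'E'
from h import *
s=get_state();print(s["eef_pos"].round(4),s["orientation"].round(3).tolist(),s["width"],s["clock"])
E
```

```text
[0.2648 0.5659 0.2308] [[-0.906, 0.424, -0.0], [0.424, 0.906, -0.001], [0.0, -0.001, -1.0]] 0.08542250523546073 0.1invalid input
invalid input
```

```bash
python3 -m crank '[{"dx":0,"dy":0,"dz":0.36,"wx":0,"wy":0,"wz":0,"claw":1}]'; python3 -m crank '[{"dx":0,"dy":0,"dz":0.36,"claw":1}]'
```

```text
clock: 0.2
eef_pos: [0.2641, 0.5645, 0.2697]
orientation: [[-0.906, 0.424, -0.005], [0.424, 0.906, -0.009], [0.001, -0.01, -1.0]]
force: [0.1, 0.2, -0.4]
width: 0.0857
gripper_force: 0.0invalid input
```

```bash
python3 -m crank '[{"dx":0,"dy":0,"dz":0.36,"wx":0,"wy":0,"wz":0,"claw":1},{"dx":0,"dy":0,"dz":0.36,"wx":0,"wy":0,"wz":0,"claw":1},{"dx":0.2,"dy":-0.36,"dz":0,"wx":0,"wy":0,"wz":-0.033,"claw":1},{"dx":0.2,"dy":-0.36,"dz":0,"wx":0,"wy":0,"wz":-0.033,"claw":1},{"dx":0.2,"dy":-0.36,"dz":0,"wx":0,"wy":0,"wz":-0.033,"claw":1},{"dx":0.2,"dy":-0.36,"dz":0,"wx":0,"wy":0,"wz":-0.033,"claw":1},{"dx":0.2,"dy":-0.36,"dz":0,"wx":0,"wy":0,"wz":-0.033,"claw":1},{"dx":0.2,"dy":-0.36,"dz":0,"wx":0,"wy":0,"wz":-0.033,"claw":1},{"dx":0.2,"dy":-0.36,"dz":0,"wx":0,"wy":0,"wz":-0.033,"claw":1},{"dx":0.2,"dy":-0.36,"dz":0,"wx":0,"wy":0,"wz":-0.033,"claw":1},{"dx":0.2,"dy":-0.36,"dz":0,"wx":0,"wy":0,"wz":-0.033,"claw":1},{"dx":0,"dy":-0.4,"dz":0,"wx":0,"wy":0,"wz":0,"claw":1}]'
python3 -m crank '[{"dx":0,"dy":-0.4,"dz":0,"wx":0,"wy":0,"wz":0,"claw":1},{"dx":0,"dy":-0.4,"dz":0,"wx":0,"wy":0,"wz":0,"claw":1},{"dx":0,"dy":-0.4,"dz":0,"wx":0,"wy":0,"wz":0,"claw":1},{"dx":0,"dy":-0.4,"dz":0,"wx":0,"wy":0,"wz":0,"claw":1},{"dx":0,"dy":-0.4,"dz":0,"wx":0,"wy":0,"wz":0,"claw":1},{"dx":0.1,"dy":-0.4,"dz":-0.1,"wx":0,"wy":0,"wz":0,"claw":1},{"dx":0.1,"dy":-0.4,"dz":-0.1,"wx":0,"wy":0,"wz":0,"claw":1},{"dx":0.1,"dy":-0.4,"dz":-0.1,"wx":0,"wy":0,"wz":0,"claw":1},{"dx":0,"dy":-0.4,"dz":-0.1,"wx":0,"wy":0,"wz":0,"claw":1},{"dx":0,"dy":-0.4,"dz":-0.3,"wx":0,"wy":0,"wz":0,"claw":1},{"dx":0,"dy":-0.4,"dz":-0.3,"wx":0,"wy":0,"wz":0,"claw":1},{"dx":0,"dy":0,"dz":-0.3,"wx":0,"wy":0,"wz":0,"claw":1}]'
```

```text
clock: 1.4
eef_pos: [0.4827, 0.1273, 0.3602]
orientation: [[-0.195, 0.981, -0.0], [0.981, 0.195, -0.0], [-0.0, -0.0, -1.0]]
force: [0.0, -0.3, -0.2]
width: 0.0856
gripper_force: 0.0
clock: 2.6
eef_pos: [0.5157, -0.3845, 0.2159]
orientation: [[-0.195, 0.981, 0.001], [0.981, 0.195, -0.001], [-0.001, 0.0, -1.0]]
force: [-0.6, -0.0, -1.5]
width: 0.0855
gripper_force: 0.0
```

```bash
python3 -m crank '[{"dx":0.01,"dy":-0.28,"dz":-0.2,"wx":0,"wy":0,"wz":0,"claw":1},{"dx":0,"dy":-0.28,"dz":-0.2,"wx":0,"wy":0,"wz":0,"claw":1},{"dx":0,"dy":0,"dz":-0.3,"wx":0,"wy":0,"wz":0,"claw":1},{"dx":0,"dy":0,"dz":-0.3,"wx":0,"wy":0,"wz":0,"claw":1},{"dx":0,"dy":0,"dz":-0.2,"wx":0,"wy":0,"wz":0,"claw":1},{"dx":0,"dy":0,"dz":-0.2,"wx":0,"wy":0,"wz":0,"claw":1},{"dx":0,"dy":0,"dz":-0.2,"wx":0,"wy":0,"wz":0,"claw":1},{"dx":0,"dy":0,"dz":-0.11,"wx":0,"wy":0,"wz":0,"claw":1},{"dx":0,"dy":0,"dz":0,"wx":0,"wy":0,"wz":0,"claw":1}]'
python3 -m crank '[{"dx":0,"dy":0,"dz":0,"wx":0,"wy":0,"wz":0,"claw":-1},{"dx":0,"dy":0,"dz":0,"wx":0,"wy":0,"wz":0,"claw":-1},{"dx":0,"dy":0,"dz":0,"wx":0,"wy":0,"wz":0,"claw":-1},{"dx":0,"dy":0,"dz":0,"wx":0,"wy":0,"wz":0,"claw":-1},{"dx":0,"dy":0,"dz":0,"wx":0,"wy":0,"wz":0,"claw":-1}]' 40
```

```text
clock: 3.5
eef_pos: [0.5168, -0.4467, 0.0104]
orientation: [[-0.199, 0.98, -0.002], [0.98, 0.199, 0.002], [0.003, -0.002, -1.0]]
force: [0.4, 0.1, -0.1]
width: 0.0852
gripper_force: 0.0
clock: 4.0
eef_pos: [0.5179, -0.4477, 0.0133]
orientation: [[-0.198, 0.98, 0.001], [0.98, 0.198, -0.001], [-0.001, 0.001, -1.0]]
force: [-0.5, -0.5, 5.0]
width: 0.0233
gripper_force: 39.5
```

```bash
python3 -m crank '[{"dx":0,"dy":0,"dz":0.015,"wx":0,"wy":0,"wz":0,"claw":-1},{"dx":0.015,"dy":0,"dz":0,"wx":0,"wy":0,"wz":-0.0155,"claw":-1},{"dx":0.015,"dy":0,"dz":0,"wx":0,"wy":0,"wz":-0.0155,"claw":-1},{"dx":0.015,"dy":0,"dz":0,"wx":0,"wy":0,"wz":-0.0155,"claw":-1},{"dx":0.013,"dy":0,"dz":0,"wx":0,"wy":0,"wz":-0.0155,"claw":-1},{"dx":0,"dy":0.114,"dz":0,"wx":0,"wy":0,"wz":0,"claw":-1},{"dx":0,"dy":0.114,"dz":0,"wx":0,"wy":0,"wz":0,"claw":-1},{"dx":0,"dy":0.114,"dz":0,"wx":0,"wy":0,"wz":0,"claw":-1},{"dx":0,"dy":0.114,"dz":0,"wx":0,"wy":0,"wz":0,"claw":-1},{"dx":0,"dy":0.114,"dz":0,"wx":0,"wy":0,"wz":0,"claw":-1},{"dx":0,"dy":0.114,"dz":0,"wx":0,"wy":0,"wz":0,"claw":-1},{"dx":0,"dy":0,"dz":0,"wx":0,"wy":0,"wz":0,"claw":-1}]'
python3 - <<'E'
from h import *
save("top","t1.png",(270,190,530,350),2.8)
E
```

```text
clock: 5.2
eef_pos: [0.5245, -0.3631, 0.0142]
orientation: [[-0.007, 1.0, -0.001], [1.0, 0.007, 0.001], [0.001, -0.001, -1.0]]
force: [-0.5, 0.1, -3.1]
width: 0.0235
gripper_force: 39.6
```

View pics/t1.png

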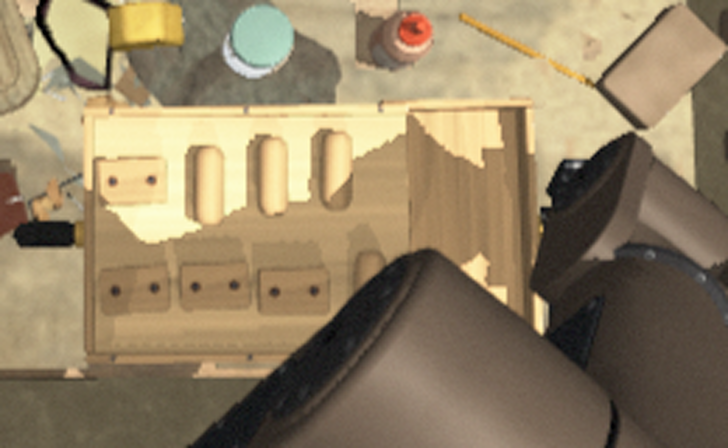

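Tray now sits square under the lip; its outer edge is at pixel x≈461, i.e. y≈-0.348. I'll release it and go to the board handle at (0.525, 0.10).

```bash
python3 -m crank '[{"dx":0,"dy":0,"dz":0,"wx":0,"wy":0,"wz":0,"claw":1},{"dx":0,"dy":0,"dz":0,"wx":0,"wy":0,"wz":0,"claw":1},{"dx":0,"dy":0,"dz":0,"wx":0,"wy":0,"wz":0,"claw":1},{"dx":0,"dy":0,"dz":0.1,"wx":0,"wy":0,"wz":0,"claw":1},{"dx":0,"dy":0,"dz":0.3,"wx":0,"wy":0,"wz":0,"claw":1},{"dx":0,"dy":0,"dz":0.4,"wx":0,"wy":0,"wz":0,"claw":1},{"dx":0,"dy":0,"dz":0.4,"wx":0,"wy":0,"wz":0,"claw":1},{"dx":0,"dy":0,"dz":0.4,"wx":0,"wy":0,"wz":0,"claw":1},{"dx":0,"dy":0,"dz":0.4,"wx":0,"wy":0,"wz":0,"claw":1},{"dx":0,"dy":0.4,"dz":0,"wx":0,"wy":0,"wz":0,"claw":1},{"dx":0,"dy":0.4,"dz":0,"wx":0,"wy":0,"wz":0,"claw":1},{"dx":0,"dy":0.4,"dz":0,"wx":0,"wy":0,"wz":0,"claw":1}]'
python3 -m crank '[{"dx":0,"dy":0.4,"dz":0,"wx":0,"wy":0,"wz":0,"claw":1},{"dx":0,"dy":0.4,"dz":0,"wx":0,"wy":0,"wz":0,"claw":1},{"dx":0,"dy":0.4,"dz":0,"wx":0,"wy":0,"wz":0,"claw":1},{"dx":0,"dy":0.4,"dz":0,"wx":0,"wy":0,"wz":0,"claw":1},{"dx":0,"dy":0.4,"dz":0,"wx":0,"wy":0,"wz":0,"claw":1},{"dx":0,"dy":0.4,"dz":0,"wx":0,"wy":0,"wz":0,"claw":1},{"dx":0,"dy":0.28,"dz":0,"wx":0,"wy":0,"wz":0,"claw":1},{"dx":0,"dy":0,"dz":-0.3,"wx":0,"wy":0,"wz":0,"claw":1},{"dx":0,"dy":0,"dz":-0.3,"wx":0,"wy":0,"wz":0,"claw":1},{"dx":0,"dy":0,"dz":-0.3,"wx":0,"wy":0,"wz":0,"claw":1},{"dx":0,"dy":0,"dz":0,"wx":0,"wy":0,"wz":0,"claw":1}]'
python3 - <<'E'
from h import *
save("top","t2.png",(200,190,500,350),2.6)
E
```

```text
clock: 6.45
eef_pos: [0.5239, -0.2199, 0.2554]
orientation: [[-0.004, 1.0, 0.001], [1.0, 0.004, -0.001], [-0.001, 0.001, -1.0]]
force: [1.1, -0.4, -0.9]
width: 0.0853
gripper_force: 0.0
clock: 7.55
eef_pos: [0.5227, 0.1002, 0.1436]
orientation: [[-0.005, 1.0, -0.006], [1.0, 0.005, -0.0], [-0.0, -0.006, -1.0]]
force: [-0.3, -0.6, 0.5]
width: 0.0857
gripper_force: 0.0
```

View pics/t2.png

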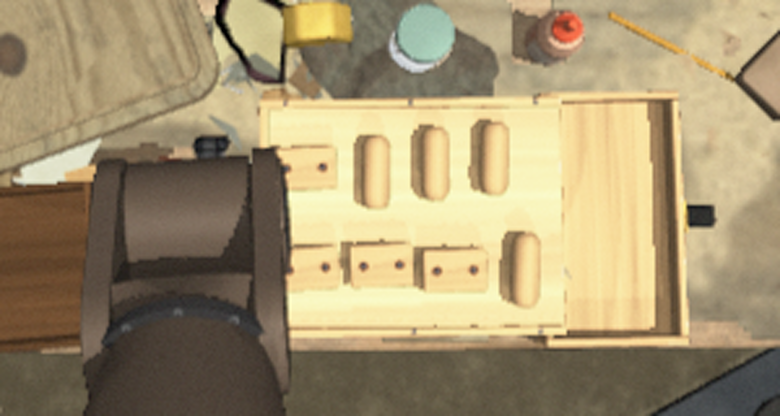

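Tray square under the lip and all pieces still in place. Descending and gripping the handle.

```bash
python3 -m crank '[{"dx":0.015,"dy":0.01,"dz":-0.25,"wx":0,"wy":0,"wz":0,"claw":1},{"dx":0,"dy":0,"dz":-0.25,"wx":0,"wy":0,"wz":0,"claw":1},{"dx":0,"dy":0,"dz":-0.24,"wx":0,"wy":0,"wz":0,"claw":1},{"dx":0,"dy":0,"dz":0,"wx":0,"wy":0,"wz":0,"claw":-1},{"dx":0,"dy":0,"dz":0,"wx":0,"wy":0,"wz":0,"claw":-1},{"dx":0,"dy":0,"dz":0,"wx":0,"wy":0,"wz":0,"claw":-1},{"dx":0,"dy":0,"dz":0,"wx":0,"wy":0,"wz":0,"claw":-1},{"dx":0,"dy":0,"dz":0,"wx":0,"wy":0,"wz":0,"claw":-1}]' 60
```

```text
clock: 8.4
eef_pos: [0.5271, 0.1016, 0.0592]
orientation: [[-0.005, 1.0, 0.003], [1.0, 0.005, 0.0], [0.0, 0.003, -1.0]]
force: [-1.5, -0.9, 9.9]
width: 0.0229
gripper_force: 58.3
```

```bash
python3 -m crank '[{"dx":0,"dy":0,"dz":0.029,"wx":0.004,"wy":0,"wz":0,"claw":-1},{"dx":0,"dy":0,"dz":0.029,"wx":0.004,"wy":0,"wz":0,"claw":-1},{"dx":0,"dy":-0.001,"dz":0.029,"wx":0.004,"wy":0,"wz":0,"claw":-1},{"dx":0,"dy":-0.001,"dz":0.029,"wx":0.004,"wy":0,"wz":0,"claw":-1},{"dx":0,"dy":-0.002,"dz":0.029,"wx":0.004,"wy":0,"wz":0,"claw":-1},{"dx":0,"dy":-0.002,"dz":0.029,"wx":0.004,"wy":0,"wz":0,"claw":-1},{"dx":0,"dy":-0.002,"dz":0.029,"wx":0.004,"wy":0,"wz":0,"claw":-1},{"dx":0,"dy":-0.002,"dz":0.029,"wx":0.004,"wy":0,"wz":0,"claw":-1},{"dx":0,"dy":0,"dz":0,"wx":0,"wy":0,"wz":0,"claw":-1},{"dx":0,"dy":0,"dz":0,"wx":0,"wy":0,"wz":0,"claw":-1},{"dx":0,"dy":0,"dz":0,"wx":0,"wy":0,"wz":0,"claw":-1}]' 60
python3 - <<'E'
from h import *
save("top","t3.png",(200,190,500,350),2.6)
E
```

```text
clock: 9.5
eef_pos: [0.527, 0.1003, 0.0856]
orientation: [[-0.005, 1.0, 0.002], [0.995, 0.005, 0.101], [0.101, 0.002, -0.995]]
force: [5.5, 1.6, -2.3]
width: 0.0233
gripper_force: 59.2
```

View pics/t3.png

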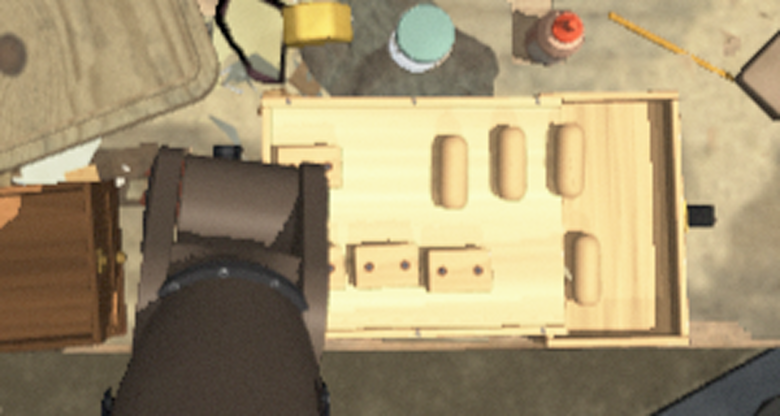

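The dowels are rolling: one is already at the tray edge and the others follow, while the blocks stay. I'll hold, then tilt further.

```bash
python3 -m crank '[{"dx":0,"dy":0,"dz":0,"wx":0,"wy":0,"wz":0,"claw":-1},{"dx":0,"dy":0,"dz":0,"wx":0,"wy":0,"wz":0,"claw":-1},{"dx":0,"dy":0,"dz":0,"wx":0,"wy":0,"wz":0,"claw":-1},{"dx":0,"dy":0,"dz":0,"wx":0,"wy":0,"wz":0,"claw":-1},{"dx":0,"dy":0,"dz":0,"wx":0,"wy":0,"wz":0,"claw":-1},{"dx":0,"dy":0,"dz":0,"wx":0,"wy":0,"wz":0,"claw":-1},{"dx":0,"dy":0,"dz":0,"wx":0,"wy":0,"wz":0,"claw":-1},{"dx":0,"dy":0,"dz":0,"wx":0,"wy":0,"wz":0,"claw":-1}]' 60
python3 -m crank '[{"dx":0,"dy":-0.003,"dz":0.029,"wx":0.004,"wy":0,"wz":0,"claw":-1},{"dx":0,"dy":-0.003,"dz":0.029,"wx":0.004,"wy":0,"wz":0,"claw":-1},{"dx":0,"dy":-0.003,"dz":0.029,"wx":0.004,"wy":0,"wz":0,"claw":-1},{"dx":0,"dy":-0.004,"dz":0.029,"wx":0.004,"wy":0,"wz":0,"claw":-1},{"dx":0,"dy":-0.004,"dz":0.029,"wx":0.004,"wy":0,"wz":0,"claw":-1},{"dx":0,"dy":-0.005,"dz":0.029,"wx":0.004,"wy":0,"wz":0,"claw":-1},{"dx":0,"dy":-0.005,"dz":0.029,"wx":0.004,"wy":0,"wz":0,"claw":-1},{"dx":0,"dy":-0.005,"dz":0.029,"wx":0.004,"wy":0,"wz":0,"claw":-1},{"dx":0,"dy":-0.006,"dz":0.029,"wx":0.004,"wy":0,"wz":0,"claw":-1},{"dx":0,"dy":0,"dz":0,"wx":0,"wy":0,"wz":0,"claw":-1},{"dx":0,"dy":0,"dz":0,"wx":0,"wy":0,"wz":0,"claw":-1},{"dx":0,"dy":0,"dz":0,"wx":0,"wy":0,"wz":0,"claw":-1}]' 60
python3 - <<'E'
from h import *
save("top","t4.png",(200,190,500,350),2.6)
E
```

```text
clock: 10.35
eef_pos: [0.527, 0.1003, 0.0855]
orientation: [[-0.005, 1.0, 0.002], [0.995, 0.005, 0.101], [0.101, 0.002, -0.995]]
force: [6.5, 1.2, -3.4]
width: 0.0231
gripper_force: 59.3
clock: 11.55
eef_pos: [0.527, 0.0955, 0.1168]
orientation: [[-0.005, 1.0, 0.002], [0.977, 0.004, 0.212], [0.212, 0.003, -0.977]]
force: [6.3, -1.5, -3.7]
width: 0.0231
gripper_force: 59.4
```

View pics/t4.png

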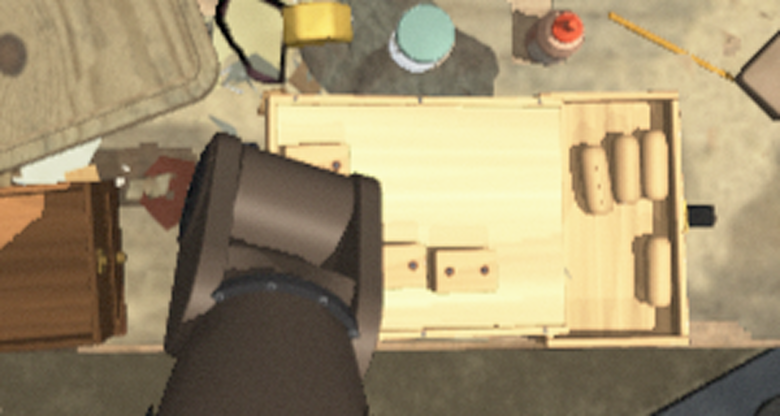

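All four dowels lie in the tray at tilt ≈0.2. I'll lower the board, release and rise.

```bash
python3 -m crank '[{"dx":0,"dy":0.009,"dz":-0.049,"wx":-0.0068,"wy":0,"wz":0,"claw":-1},{"dx":0,"dy":0.008,"dz":-0.049,"wx":-0.0068,"wy":0,"wz":0,"claw":-1},{"dx":0,"dy":0.007,"dz":-0.049,"wx":-0.0068,"wy":0,"wz":0,"claw":-1},{"dx":0,"dy":0.006,"dz":-0.049,"wx":-0.0068,"wy":0,"wz":0,"claw":-1},{"dx":0,"dy":0.005,"dz":-0.049,"wx":-0.0068,"wy":0,"wz":0,"claw":-1},{"dx":0,"dy":0.004,"dz":-0.049,"wx":-0.0068,"wy":0,"wz":0,"claw":-1},{"dx":0,"dy":0.003,"dz":-0.049,"wx":-0.0068,"wy":0,"wz":0,"claw":-1},{"dx":0,"dy":0.002,"dz":-0.049,"wx":-0.0068,"wy":0,"wz":0,"claw":-1},{"dx":0,"dy":0.001,"dz":-0.049,"wx":-0.0068,"wy":0,"wz":0,"claw":-1},{"dx":0,"dy":0.001,"dz":-0.049,"wx":-0.0068,"wy":0,"wz":0,"claw":-1},{"dx":0,"dy":0,"dz":0,"wx":0,"wy":0,"wz":0,"claw":-1},{"dx":0,"dy":0,"dz":0,"wx":0,"wy":0,"wz":0,"claw":-1}]' 60
python3 -m crank '[{"dx":0,"dy":0,"dz":0,"wx":0,"wy":0,"wz":0,"claw":1},{"dx":0,"dy":0,"dz":0,"wx":0,"wy":0,"wz":0,"claw":1},{"dx":0,"dy":0,"dz":0,"wx":0,"wy":0,"wz":0,"claw":1},{"dx":0,"dy":0,"dz":0.2,"wx":0,"wy":0,"wz":0,"claw":1},{"dx":0,"dy":0,"dz":0.4,"wx":0,"wy":0,"wz":0,"claw":1},{"dx":0,"dy":-0.2,"dz":0.4,"wx":0,"wy":0,"wz":0,"claw":1},{"dx":0,"dy":-0.4,"dz":0.4,"wx":0,"wy":0,"wz":0,"claw":1},{"dx":0,"dy":-0.4,"dz":0,"wx":0,"wy":0,"wz":0,"claw":1},{"dx":0,"dy":-0.4,"dz":0,"wx":0,"wy":0,"wz":0,"claw":1},{"dx":0,"dy":-0.4,"dz":0,"wx":0,"wy":0,"wz":0,"claw":1},{"dx":0,"dy":-0.4,"dz":0,"wx":0,"wy":0,"wz":0,"claw":1},{"dx":0,"dy":-0.4,"dz":0,"wx":0,"wy":0,"wz":0,"claw":1}]' 60
```

```text
clock: 12.8
eef_pos: [0.5271, 0.1016, 0.0592]
orientation: [[-0.005, 1.0, 0.003], [1.0, 0.005, -0.0], [-0.0, 0.003, -1.0]]
force: [0.5, 0.0, 16.1]
width: 0.0228
gripper_force: 62.1
clock: 14.0
eef_pos: [0.5257, -0.1982, 0.2096]
orientation: [[-0.005, 1.0, -0.001], [1.0, 0.005, 0.0], [0.0, -0.001, -1.0]]
force: [0.7, 0.6, -0.3]
width: 0.0852
gripper_force: 0.0
```

```bash
python3 -m crank '[{"dx":-0.005,"dy":-0.35,"dz":0,"wx":0,"wy":0,"wz":0,"claw":1},{"dx":0,"dy":-0.35,"dz":0,"wx":0,"wy":0,"wz":0,"claw":1},{"dx":0,"dy":-0.35,"dz":0,"wx":0,"wy":0,"wz":0,"claw":1},{"dx":0,"dy":-0.31,"dz":0,"wx":0,"wy":0,"wz":0,"claw":1},{"dx":0,"dy":0,"dz":-0.4,"wx":0,"wy":0,"wz":0,"claw":1},{"dx":0,"dy":0,"dz":-0.4,"wx":0,"wy":0,"wz":0,"claw":1},{"dx":0,"dy":0,"dz":-0.4,"wx":0,"wy":0,"wz":0,"claw":1},{"dx":0,"dy":0,"dz":-0.25,"wx":0,"wy":0,"wz":0,"claw":1},{"dx":0,"dy":0,"dz":-0.18,"wx":0,"wy":0,"wz":0,"claw":1},{"dx":0,"dy":0,"dz":0,"wx":0,"wy":0,"wz":0,"claw":-1},{"dx":0,"dy":0,"dz":0,"wx":0,"wy":0,"wz":0,"claw":-1},{"dx":0,"dy":0,"dz":0,"wx":0,"wy":0,"wz":0,"claw":-1}]' 40
python3 -m crank '[{"dx":0,"dy":0,"dz":0,"wx":0,"wy":0,"wz":0,"claw":-1},{"dx":0,"dy":0,"dz":0,"wx":0,"wy":0,"wz":0,"claw":-1},{"dx":0,"dy":-0.04,"dz":0,"wx":0,"wy":0,"wz":0,"claw":-1},{"dx":0,"dy":-0.08,"dz":0,"wx":0,"wy":0,"wz":0,"claw":-1},{"dx":0,"dy":-0.1,"dz":0,"wx":0,"wy":0,"wz":0,"claw":-1},{"dx":0,"dy":-0.1,"dz":0,"wx":0,"wy":0,"wz":0,"claw":-1},{"dx":0,"dy":-0.1,"dz":0,"wx":0,"wy":0,"wz":0,"claw":-1},{"dx":0,"dy":-0.1,"dz":0,"wx":0,"wy":0,"wz":0,"claw":-1},{"dx":0,"dy":-0.1,"dz":0,"wx":0,"wy":0,"wz":0,"claw":-1},{"dx":0,"dy":-0.08,"dz":0,"wx":0,"wy":0,"wz":0,"claw":-1},{"dx":0,"dy":-0.05,"dz":0,"wx":0,"wy":0,"wz":0,"claw":-1},{"dx":0,"dy":0,"dz":0,"wx":0,"wy":0,"wz":0,"claw":-1}]' 40
```

```text
clock: 15.2
eef_pos: [0.5258, -0.3595, 0.0149]
orientation: [[-0.005, 1.0, 0.0], [1.0, 0.005, -0.0], [-0.0, 0.0, -1.0]]
force: [0.1, 0.3, -0.2]
width: 0.0446
gripper_force: 0.0
clock: 16.4
eef_pos: [0.5253, -0.4481, 0.0152]
orientation: [[-0.008, 1.0, -0.002], [1.0, 0.008, 0.003], [0.003, -0.002, -1.0]]
force: [-4.3, 10.4, 10.2]
width: 0.0231
gripper_force: 58.6
```

```bash
python3 -m crank '[{"dx":0,"dy":0,"dz":0,"wx":0,"wy":0,"wz":0,"claw":1},{"dx":0,"dy":0,"dz":0,"wx":0,"wy":0,"wz":0,"claw":1},{"dx":0,"dy":0,"dz":0,"wx":0,"wy":0,"wz":0,"claw":1},{"dx":0,"dy":0,"dz":0.1,"wx":0,"wy":0,"wz":0,"claw":1},{"dx":0,"dy":0,"dz":0.3,"wx":0,"wy":0,"wz":0,"claw":1},{"dx":0,"dy":0,"dz":0.4,"wx":0,"wy":0,"wz":0,"claw":1},{"dx":0,"dy":0,"dz":0.4,"wx":0,"wy":0,"wz":0,"claw":1},{"dx":0,"dy":0,"dz":0.3,"wx":0,"wy":0,"wz":0,"claw":0.2},{"dx":0,"dy":0,"dz":0,"wx":0,"wy":0,"wz":0,"claw":0.2}]'
python3 - <<'E'
from h import *
save("top","t5.png",(270,190,530,350),3)
E
```

```text
clock: 17.3
eef_pos: [0.5269, -0.4509, 0.2012]
orientation: [[-0.005, 1.0, 0.007], [1.0, 0.005, -0.007], [-0.007, 0.007, -1.0]]
force: [0.6, -0.1, 0.6]
width: 0.059
gripper_force: 0.0
```

View pics/t5.png

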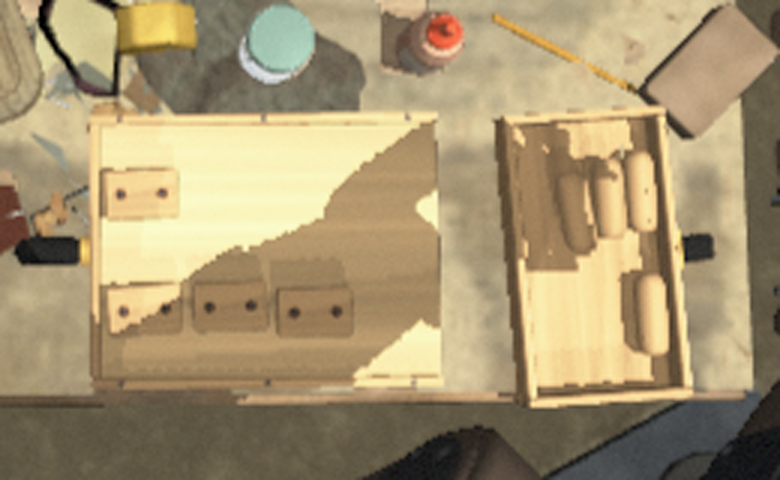

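Board is down, all four dowels are in the tray, which is clear (centre ≈150 mm outside the lip). Screw holes show the blocks unmoved. Now block 3 at (0.475,-0.116).

```bash
python3 -m crank '[{"dx":-0.054,"dy":0.348,"dz":0,"wx":0,"wy":0,"wz":0,"claw":0.3},{"dx":-0.054,"dy":0.348,"dz":0,"wx":0,"wy":0,"wz":0,"claw":0.3},{"dx":-0.054,"dy":0.348,"dz":0,"wx":0,"wy":0,"wz":0,"claw":0.3},{"dx":-0.054,"dy":0.348,"dz":0,"wx":0,"wy":0,"wz":0,"claw":0.3},{"dx":-0.054,"dy":0.348,"dz":0,"wx":0,"wy":0,"wz":0,"claw":0.3},{"dx":-0.054,"dy":0.348,"dz":0,"wx":0,"wy":0,"wz":0,"claw":0.3},{"dx":-0.054,"dy":0.348,"dz":0,"wx":0,"wy":0,"wz":0,"claw":0.3},{"dx":-0.054,"dy":0.348,"dz":0,"wx":0,"wy":0,"wz":0.005,"claw":0.3},{"dx":0,"dy":0,"dz":-0.3,"wx":0,"wy":0,"wz":0.005,"claw":0.3},{"dx":0,"dy":0,"dz":-0.3,"wx":0,"wy":0,"wz":0,"claw":0.3},{"dx":0,"dy":0,"dz":-0.2,"wx":0,"wy":0,"wz":0,"claw":0.3},{"dx":0,"dy":0,"dz":0,"wx":0,"wy":0,"wz":0,"claw":0.3}]'
python3 - <<'E'
from h import *
s=get_state(); im=save("wrist","w1.png"); c=cams.get_calibration("wrist"); print(c["fx"],c["cx"],c["cy"],s["width"])
E
```

```text
clock: 18.55
eef_pos: [0.4721, -0.1148, 0.0953]
orientation: [[-0.037, 0.999, -0.006], [0.999, 0.037, 0.002], [0.003, -0.006, -1.0]]
force: [0.6, -0.3, -0.6]
width: 0.0556
gripper_force: 0.0
371.64829954431775 325.813831055861 240.571467181862 0.055618900713858034
```

View pics/w1.png

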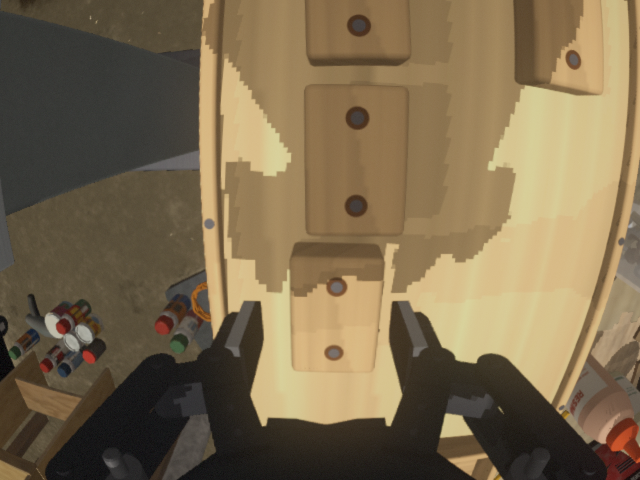

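Wrist view: the block (290–385, 240–370) sits between the open fingers. Descend, grip, lift.

```bash
python3 -m crank '[{"dx":0,"dy":0,"dz":-0.155,"wx":0,"wy":0,"wz":0,"claw":0.3},{"dx":0,"dy":0,"dz":0,"wx":0,"wy":0,"wz":0,"claw":-1},{"dx":0,"dy":0,"dz":0,"wx":0,"wy":0,"wz":0,"claw":-1},{"dx":0,"dy":0,"dz":0,"wx":0,"wy":0,"wz":0,"claw":-1},{"dx":0,"dy":0,"dz":0,"wx":0,"wy":0,"wz":0,"claw":-1},{"dx":0,"dy":0,"dz":0.2,"wx":0,"wy":0,"wz":0,"claw":-1},{"dx":0,"dy":0,"dz":0.4,"wx":0,"wy":0,"wz":0,"claw":-1},{"dx":0,"dy":0,"dz":0.4,"wx":0,"wy":0,"wz":0,"claw":-1},{"dx":0,"dy":0,"dz":0.2,"wx":0,"wy":0,"wz":0,"claw":-1},{"dx":0,"dy":0.3,"dz":0,"wx":0,"wy":0,"wz":0,"claw":-1}]' 50
```

```text
clock: 19.6
eef_pos: [0.4754, -0.0816, 0.2276]
orientation: [[-0.033, 0.999, 0.007], [0.999, 0.034, -0.003], [-0.003, 0.007, -1.0]]
force: [1.0, 0.9, -0.5]
width: 0.0388
gripper_force: 50.6
```

```bash
python3 -m crank '[{"dx":0.03,"dy":0.37,"dz":0,"wx":0,"wy":0,"wz":0.01,"claw":-1},{"dx":0,"dy":0.37,"dz":0,"wx":0,"wy":0,"wz":0,"claw":-1},{"dx":0,"dy":0.37,"dz":0,"wx":0,"wy":0,"wz":0,"claw":-1},{"dx":0,"dy":0.37,"dz":0,"wx":0,"wy":0,"wz":0,"claw":-1},{"dx":0,"dy":0.37,"dz":0,"wx":0,"wy":0,"wz":0,"claw":-1},{"dx":0,"dy":0.37,"dz":0,"wx":0,"wy":0,"wz":0,"claw":-1},{"dx":0,"dy":0.37,"dz":0,"wx":0,"wy":0,"wz":0,"claw":-1},{"dx":0,"dy":0.37,"dz":0,"wx":0,"wy":0,"wz":0,"claw":-1},{"dx":0,"dy":0.2,"dz":0,"wx":0,"wy":0,"wz":0,"claw":-1},{"dx":0,"dy":0.16,"dz":0,"wx":0,"wy":0,"wz":0,"claw":-1},{"dx":0,"dy":0,"dz":-0.2,"wx":0,"wy":0,"wz":0,"claw":-1},{"dx":0,"dy":0,"dz":0,"wx":0,"wy":0,"wz":0,"claw":-1}]' 50
python3 - <<'E'
from h import *
save("side","s1.png",(200,60,440,240),3.2)
E
```

```text
clock: 20.8
eef_pos: [0.4762, 0.3188, 0.1979]
orientation: [[-0.069, 0.998, -0.003], [0.998, 0.069, -0.002], [-0.002, -0.003, -1.0]]
force: [-0.9, 0.5, -0.5]
width: 0.039
gripper_force: 50.6
```

View pics/s1.png

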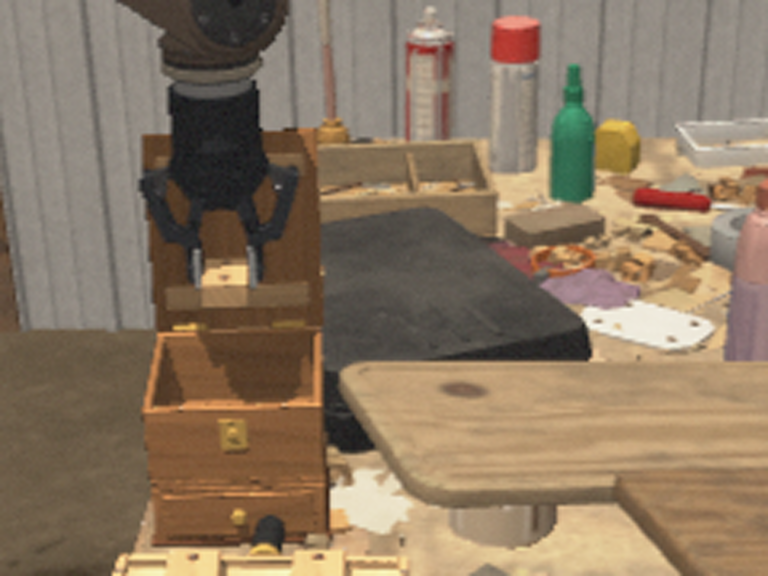

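Block held level above the open compartment, centred. Lower, release, and go for block 2.

```bash
python3 -m crank '[{"dx":0.01,"dy":0.01,"dz":-0.3,"wx":0,"wy":0,"wz":0,"claw":-1},{"dx":0,"dy":0,"dz":-0.3,"wx":0,"wy":0,"wz":0,"claw":-1},{"dx":0,"dy":0,"dz":-0.25,"wx":0,"wy":0,"wz":0,"claw":-1},{"dx":0,"dy":0,"dz":-0.16,"wx":0,"wy":0,"wz":0,"claw":-1},{"dx":0,"dy":0,"dz":0,"wx":0,"wy":0,"wz":0,"claw":0.3},{"dx":0,"dy":0,"dz":0,"wx":0,"wy":0,"wz":0,"claw":0.3},{"dx":0,"dy":0,"dz":0,"wx":0,"wy":0,"wz":0,"claw":0.3},{"dx":0,"dy":0,"dz":0.3,"wx":0,"wy":0,"wz":0,"claw":0.3},{"dx":0,"dy":0,"dz":0.4,"wx":0,"wy":0,"wz":0,"claw":0.3},{"dx":0,"dy":0,"dz":0.4,"wx":0,"wy":0,"wz":0,"claw":0.3},{"dx":0,"dy":-0.4,"dz":0,"wx":0,"wy":0,"wz":0,"claw":0.3},{"dx":0,"dy":-0.4,"dz":0,"wx":0,"wy":0,"wz":0,"claw":0.3}]' 50
```

```text
clock: 22.05
eef_pos: [0.4788, 0.2238, 0.2134]
orientation: [[-0.071, 0.997, 0.005], [0.998, 0.071, 0.002], [0.001, 0.005, -1.0]]
force: [1.1, 0.2, -0.1]
width: 0.0556
gripper_force: 0.0
```

```bash
cat > holes.py <<'E'
from h import *
im=cams.grab_frame("top"); cv2.imwrite("pics/chk.png",im[:,:,::-1]); c=cams.get_calibration("top")
g=cv2.cvtColor(im,cv2.COLOR_RGB2GRAY); bh=cv2.morphologyEx(g,cv2.MORPH_BLACKHAT,np.ones((7,7),np.uint8))
bh[:,:303]=0;bh[:,414:]=0;bh[:232]=0;bh[316:]=0
n,l,st,ce=cv2.connectedComponentsWithStats((bh>45).astype(np.uint8))
for i in range(1,n):
    if 2<=st[i,4]<=40: print(ce[i].round(1),st[i,4],on("top",*ce[i],.097,c)[:2].round(4))
E
python3 holes.py
```

```text
[318.5 246. ] 14 [0.5926 0.0202]
[309.8 254.5] 10 [0.5719 0.0418]
[323.8 254. ] 10 [0.5728 0.0074]
[324.6 292.4] 13 [0.4791 0.0064]
[339.2 292.2] 11 [ 0.4793 -0.0292]
[353.5 291.5] 12 [ 0.4807 -0.0641]
[310.5 293.5] 12 [0.4767 0.0408]
[382. 315.] 3 [ 0.4233 -0.1325]
[396.5 315. ] 6 [ 0.423  -0.1677]
[410. 315.] 7 [ 0.4227 -0.2005]
```

No block has been knocked. b2 at (0.480,-0.047).

```bash
python3 -m crank '[{"dx":0.01,"dy":-0.371,"dz":0,"wx":0,"wy":0,"wz":-0.018,"claw":0.3},{"dx":0,"dy":-0.371,"dz":0,"wx":0,"wy":0,"wz":0,"claw":0.3},{"dx":0,"dy":-0.371,"dz":0,"wx":0,"wy":0,"wz":0,"claw":0.3},{"dx":0,"dy":-0.371,"dz":0,"wx":0,"wy":0,"wz":0,"claw":0.3},{"dx":0,"dy":-0.371,"dz":0,"wx":0,"wy":0,"wz":0,"claw":0.3},{"dx":0,"dy":-0.371,"dz":0,"wx":0,"wy":0,"wz":0,"claw":0.3},{"dx":0,"dy":0,"dz":-0.35,"wx":0,"wy":0,"wz":0,"claw":0.3},{"dx":0,"dy":0,"dz":-0.35,"wx":0,"wy":0,"wz":0,"claw":0.3},{"dx":0,"dy":0,"dz":-0.2,"wx":0,"wy":0,"wz":0,"claw":0.3},{"dx":0,"dy":0,"dz":0,"wx":0,"wy":0,"wz":0,"claw":0.3}]' 50
```

```text
clock: 23.1
eef_pos: [0.479, -0.0431, 0.1011]
orientation: [[-0.011, 1.0, -0.003], [1.0, 0.011, 0.001], [0.001, -0.003, -1.0]]
force: [-0.3, 0.0, 0.1]
width: 0.0556
gripper_force: 0.0
```

```bash
python3 -m crank '[{"dx":0,"dy":-0.03,"dz":-0.2,"wx":0,"wy":0,"wz":0,"claw":0.3},{"dx":0,"dy":0,"dz":0,"wx":0,"wy":0,"wz":0,"claw":-1},{"dx":0,"dy":0,"dz":0,"wx":0,"wy":0,"wz":0,"claw":-1},{"dx":0,"dy":0,"dz":0,"wx":0,"wy":0,"wz":0,"claw":-1},{"dx":0,"dy":0,"dz":0,"wx":0,"wy":0,"wz":0,"claw":-1},{"dx":0,"dy":0,"dz":0.2,"wx":0,"wy":0,"wz":0,"claw":-1},{"dx":0,"dy":0,"dz":0.4,"wx":0,"wy":0,"wz":0,"claw":-1},{"dx":0,"dy":0,"dz":0.4,"wx":0,"wy":0,"wz":0,"claw":-1},{"dx":0,"dy":0,"dz":0.2,"wx":0,"wy":0,"wz":0.015,"claw":-1},{"dx":0.03,"dy":0.35,"dz":0,"wx":0,"wy":0,"wz":0,"claw":-1},{"dx":0,"dy":0.35,"dz":0,"wx":0,"wy":0,"wz":0,"claw":-1},{"dx":0,"dy":0.35,"dz":0,"wx":0,"wy":0,"wz":0,"claw":-1}]' 50
python3 -m crank '[{"dx":0,"dy":0.35,"dz":0,"wx":0,"wy":0,"wz":0,"claw":-1},{"dx":0,"dy":0.35,"dz":0,"wx":0,"wy":0,"wz":0,"claw":-1},{"dx":0,"dy":0.35,"dz":0,"wx":0,"wy":0,"wz":0,"claw":-1},{"dx":0,"dy":0.35,"dz":0,"wx":0,"wy":0,"wz":0,"claw":-1},{"dx":0,"dy":0.06,"dz":0,"wx":0,"wy":0,"wz":0,"claw":-1},{"dx":0,"dy":0,"dz":0,"wx":0,"wy":0,"wz":0,"claw":-1}]' 50
```

```text
clock: 24.3
eef_pos: [0.4832, 0.0806, 0.2235]
orientation: [[-0.058, 0.998, 0.002], [0.998, 0.058, 0.0], [-0.0, 0.002, -1.0]]
force: [0.4, -0.1, -1.5]
width: 0.0388
gripper_force: 50.5
clock: 24.9
eef_pos: [0.4829, 0.2556, 0.2227]
orientation: [[-0.061, 0.998, 0.0], [0.998, 0.061, 0.0], [0.0, 0.0, -1.0]]
force: [-0.2, -0.5, -1.6]
width: 0.0391
gripper_force: 50.5
```

Lower by 0.15 to about 0.072, release, and head back to block 1 at (0.478,0.024).

```bash
python3 -m crank '[{"dx":0,"dy":0,"dz":-0.35,"wx":0,"wy":0,"wz":0,"claw":-1},{"dx":0,"dy":0,"dz":-0.35,"wx":0,"wy":0,"wz":0,"claw":-1},{"dx":0,"dy":0,"dz":-0.35,"wx":0,"wy":0,"wz":0,"claw":-1},{"dx":0,"dy":0,"dz":-0.2,"wx":0,"wy":0,"wz":0,"claw":-1},{"dx":0,"dy":0,"dz":0,"wx":0,"wy":0,"wz":0,"claw":0.3},{"dx":0,"dy":0,"dz":0,"wx":0,"wy":0,"wz":0,"claw":0.3},{"dx":0,"dy":0,"dz":0,"wx":0,"wy":0,"wz":0,"claw":0.3},{"dx":0,"dy":0,"dz":0.35,"wx":0,"wy":0,"wz":0,"claw":0.3},{"dx":0,"dy":0,"dz":0.4,"wx":0,"wy":0,"wz":0,"claw":0.3},{"dx":0,"dy":0,"dz":0.4,"wx":0,"wy":0,"wz":0,"claw":0.3},{"dx":0,"dy":-0.1,"dz":0,"wx":0,"wy":0,"wz":0,"claw":0.3},{"dx":0,"dy":0,"dz":0,"wx":0,"wy":0,"wz":0,"claw":0.3}]' 50
python3 holes.py
```

```text
clock: 26.1
eef_pos: [0.4836, 0.2418, 0.2127]
orientation: [[-0.058, 0.998, 0.004], [0.998, 0.058, 0.001], [0.001, 0.004, -1.0]]
force: [1.0, 0.3, -1.1]
width: 0.0554
gripper_force: 0.0
[318.5 246. ] 14 [0.5926 0.0202]
[309.8 254.5] 10 [0.5719 0.0418]
[323.8 254. ] 10 [0.5728 0.0074]
[324.6 292.4] 13 [0.4791 0.0064]
[310.5 293.5] 12 [0.4767 0.0408]
[382. 315.] 3 [ 0.4233 -0.1325]
[396.5 315. ] 6 [ 0.423  -0.1677]
[410. 315.] 7 [ 0.4227 -0.2005]
```

```bash
python3 -m crank '[{"dx":-0.045,"dy":-0.364,"dz":0,"wx":0,"wy":0,"wz":0,"claw":0.3},{"dx":0,"dy":-0.364,"dz":0,"wx":0,"wy":0,"wz":0,"claw":0.3},{"dx":0,"dy":-0.364,"dz":0,"wx":0,"wy":0,"wz":0,"claw":0.3},{"dx":0,"dy":-0.364,"dz":0,"wx":0,"wy":0,"wz":0,"claw":0.3},{"dx":0,"dy":-0.364,"dz":0,"wx":0,"wy":0,"wz":0,"claw":0.3},{"dx":0,"dy":0,"dz":-0.35,"wx":0,"wy":0,"wz":0,"claw":0.3},{"dx":0,"dy":0,"dz":-0.35,"wx":0,"wy":0,"wz":0,"claw":0.3},{"dx":0,"dy":0,"dz":-0.2,"wx":0,"wy":0,"wz":0,"claw":0.3},{"dx":0,"dy":0,"dz":0,"wx":0,"wy":0,"wz":0,"claw":0.3}]' 50
```

```text
clock: 27.05
eef_pos: [0.4762, 0.0242, 0.0992]
orientation: [[-0.058, 0.998, -0.007], [0.998, 0.058, 0.001], [0.001, -0.007, -1.0]]
force: [0.1, -0.2, 0.3]
width: 0.0554
gripper_force: 0.0
```

```bash
python3 -m crank '[{"dx":0.01,"dy":0,"dz":-0.185,"wx":0,"wy":0,"wz":0,"claw":0.3},{"dx":0,"dy":0,"dz":0,"wx":0,"wy":0,"wz":0,"claw":-1},{"dx":0,"dy":0,"dz":0,"wx":0,"wy":0,"wz":0,"claw":-1},{"dx":0,"dy":0,"dz":0,"wx":0,"wy":0,"wz":0,"claw":-1},{"dx":0,"dy":0,"dz":0,"wx":0,"wy":0,"wz":0,"claw":-1},{"dx":0,"dy":0,"dz":0.2,"wx":0,"wy":0,"wz":0,"claw":-1},{"dx":0,"dy":0,"dz":0.4,"wx":0,"wy":0,"wz":0,"claw":-1},{"dx":0,"dy":0,"dz":0.4,"wx":0,"wy":0,"wz":0,"claw":-1},{"dx":0,"dy":0,"dz":0.2,"wx":0,"wy":0,"wz":0,"claw":-1},{"dx":0.02,"dy":0.352,"dz":0,"wx":0,"wy":0,"wz":0,"claw":-1},{"dx":0,"dy":0.352,"dz":0,"wx":0,"wy":0,"wz":0,"claw":-1},{"dx":0,"dy":0.352,"dz":0,"wx":0,"wy":0,"wz":0,"claw":-1}]' 50
python3 -m crank '[{"dx":0,"dy":0.352,"dz":0,"wx":0,"wy":0,"wz":0,"claw":-1},{"dx":0,"dy":0.352,"dz":0,"wx":0,"wy":0,"wz":0,"claw":-1},{"dx":0,"dy":0.352,"dz":0,"wx":0,"wy":0,"wz":0,"claw":-1},{"dx":0,"dy":0.2,"dz":0,"wx":0,"wy":0,"wz":0,"claw":-1},{"dx":0,"dy":0.15,"dz":0,"wx":0,"wy":0,"wz":0,"claw":-1},{"dx":0,"dy":0,"dz":0,"wx":0,"wy":0,"wz":0,"claw":-1}]' 50
```

```text
clock: 28.25
eef_pos: [0.4814, 0.1521, 0.2253]
orientation: [[-0.057, 0.998, 0.002], [0.998, 0.057, 0.0], [0.0, 0.002, -1.0]]
force: [0.7, -0.5, -0.4]
width: 0.0386
gripper_force: 51.7
clock: 28.85
eef_pos: [0.4813, 0.321, 0.2244]
orientation: [[-0.06, 0.998, 0.0], [0.998, 0.06, 0.0], [0.0, 0.0, -1.0]]
force: [0.3, -1.2, -2.1]
width: 0.0388
gripper_force: 51.7
```

```bash
python3 -m crank '[{"dx":0,"dy":0,"dz":-0.35,"wx":0,"wy":0,"wz":0,"claw":-1},{"dx":0,"dy":0,"dz":-0.35,"wx":0,"wy":0,"wz":0,"claw":-1},{"dx":0,"dy":0,"dz":-0.2,"wx":0,"wy":0,"wz":0,"claw":-1},{"dx":0,"dy":0,"dz":-0.15,"wx":0,"wy":0,"wz":0,"claw":-1},{"dx":0,"dy":0,"dz":0,"wx":0,"wy":0,"wz":0,"claw":0.3},{"dx":0,"dy":0,"dz":0,"wx":0,"wy":0,"wz":0,"claw":0.3},{"dx":0,"dy":0,"dz":0,"wx":0,"wy":0,"wz":0,"claw":0.3},{"dx":0,"dy":0,"dz":0.35,"wx":0,"wy":0,"wz":0,"claw":0.3},{"dx":0,"dy":0,"dz":0.4,"wx":0,"wy":0,"wz":0,"claw":0.3},{"dx":0,"dy":-0.4,"dz":0.2,"wx":0,"wy":0,"wz":0,"claw":0.3},{"dx":0,"dy":-0.4,"dz":0,"wx":0,"wy":0,"wz":0,"claw":0.3},{"dx":0,"dy":0,"dz":0,"wx":0,"wy":0,"wz":0,"claw":0.3}]' 50
python3 holes.py
```

```text
clock: 30.05
eef_pos: [0.4817, 0.2232, 0.2128]
orientation: [[-0.055, 0.998, 0.003], [0.998, 0.055, 0.0], [0.0, 0.003, -1.0]]
force: [-0.1, 0.3, -0.7]
width: 0.0556
gripper_force: 0.0
[318.5 246. ] 14 [0.5926 0.0202]
[309.8 254.5] 10 [0.5719 0.0418]
[323.8 254. ] 10 [0.5728 0.0074]
[382. 315.] 3 [ 0.4233 -0.1325]
[396.5 315. ] 6 [ 0.423  -0.1677]
[410. 315.] 7 [ 0.4227 -0.2005]
```

```bash
python3 -m crank '[{"dx":0.152,"dy":-0.331,"dz":0,"wx":0,"wy":0,"wz":-0.01,"claw":0.3},{"dx":0.152,"dy":-0.331,"dz":0,"wx":0,"wy":0,"wz":0,"claw":0.3},{"dx":0.152,"dy":-0.331,"dz":0,"wx":0,"wy":0,"wz":0,"claw":0.3},{"dx":0.152,"dy":-0.331,"dz":0,"wx":0,"wy":0,"wz":0,"claw":0.3},{"dx":0.152,"dy":-0.331,"dz":0,"wx":0,"wy":0,"wz":0,"claw":0.3},{"dx":0,"dy":0,"dz":-0.35,"wx":0,"wy":0,"wz":0,"claw":0.3},{"dx":0,"dy":0,"dz":-0.35,"wx":0,"wy":0,"wz":0,"claw":0.3},{"dx":0,"dy":0,"dz":-0.2,"wx":0,"wy":0,"wz":0,"claw":0.3},{"dx":0,"dy":0,"dz":0,"wx":0,"wy":0,"wz":0,"claw":0.3}]' 50
```

```text
clock: 31.0
eef_pos: [0.5718, 0.029, 0.1001]
orientation: [[-0.028, 1.0, -0.005], [1.0, 0.028, 0.0], [0.001, -0.005, -1.0]]
force: [-0.4, 0.1, 0.3]
width: 0.0557
gripper_force: 0.0
```

```bash
python3 -m crank '[{"dx":0,"dy":-0.03,"dz":-0.19,"wx":0,"wy":0,"wz":0,"claw":0.3},{"dx":0,"dy":0,"dz":0,"wx":0,"wy":0,"wz":0,"claw":-1},{"dx":0,"dy":0,"dz":0,"wx":0,"wy":0,"wz":0,"claw":-1},{"dx":0,"dy":0,"dz":0,"wx":0,"wy":0,"wz":0,"claw":-1},{"dx":0,"dy":0,"dz":0,"wx":0,"wy":0,"wz":0,"claw":-1},{"dx":0,"dy":0,"dz":0.2,"wx":0,"wy":0,"wz":0,"claw":-1},{"dx":0,"dy":0,"dz":0.4,"wx":0,"wy":0,"wz":0,"claw":-1},{"dx":0,"dy":0,"dz":0.4,"wx":0,"wy":0,"wz":0,"claw":-1},{"dx":0,"dy":0,"dz":0.2,"wx":0,"wy":0,"wz":0.01,"claw":-1},{"dx":-0.123,"dy":0.322,"dz":0,"wx":0,"wy":0,"wz":0,"claw":-1},{"dx":-0.123,"dy":0.322,"dz":0,"wx":0,"wy":0,"wz":0,"claw":-1},{"dx":-0.123,"dy":0.322,"dz":0,"wx":0,"wy":0,"wz":0,"claw":-1}]' 50
python3 -m crank '[{"dx":-0.123,"dy":0.322,"dz":0,"wx":0,"wy":0,"wz":0,"claw":-1},{"dx":-0.123,"dy":0.322,"dz":0,"wx":0,"wy":0,"wz":0,"claw":-1},{"dx":-0.123,"dy":0.322,"dz":0,"wx":0,"wy":0,"wz":0,"claw":-1},{"dx":0,"dy":0,"dz":0,"wx":0,"wy":0,"wz":0,"claw":-1},{"dx":0,"dy":0,"dz":0,"wx":0,"wy":0,"wz":0,"claw":-1}]' 50
```

```text
clock: 32.2
eef_pos: [0.5279, 0.1417, 0.2248]
orientation: [[-0.058, 0.998, 0.001], [0.998, 0.058, 0.0], [0.0, 0.001, -1.0]]
force: [1.4, 0.2, -0.1]
width: 0.0382
gripper_force: 52.2
clock: 32.7
eef_pos: [0.4839, 0.2572, 0.2244]
orientation: [[-0.061, 0.998, 0.001], [0.998, 0.061, 0.0], [0.0, 0.001, -1.0]]
force: [0.6, -0.1, -0.4]
width: 0.039
gripper_force: 52.2
```

```bash
python3 -m crank '[{"dx":0,"dy":0,"dz":-0.35,"wx":0,"wy":0,"wz":0,"claw":-1},{"dx":0,"dy":0,"dz":-0.35,"wx":0,"wy":0,"wz":0,"claw":-1},{"dx":0,"dy":0,"dz":-0.2,"wx":0,"wy":0,"wz":0,"claw":-1},{"dx":0,"dy":0,"dz":-0.15,"wx":0,"wy":0,"wz":0,"claw":-1},{"dx":0,"dy":0,"dz":0,"wx":0,"wy":0,"wz":0,"claw":0.3},{"dx":0,"dy":0,"dz":0,"wx":0,"wy":0,"wz":0,"claw":0.3},{"dx":0,"dy":0,"dz":0,"wx":0,"wy":0,"wz":0,"claw":0.3},{"dx":0,"dy":0,"dz":0.35,"wx":0,"wy":0,"wz":0,"claw":0.3},{"dx":0,"dy":0,"dz":0.4,"wx":0,"wy":0,"wz":0,"claw":0.3},{"dx":0,"dy":-0.2,"dz":0.4,"wx":0,"wy":0,"wz":0,"claw":0.3},{"dx":0,"dy":-0.3,"dz":0.4,"wx":0,"wy":0,"wz":0,"claw":-1},{"dx":0,"dy":-0.3,"dz":0.4,"wx":0,"wy":0,"wz":0,"claw":-1}]' 50
python3 -m crank '[{"dx":0,"dy":-0.4,"dz":0.4,"wx":0,"wy":0,"wz":0,"claw":-1},{"dx":0,"dy":-0.4,"dz":0,"wx":0,"wy":0,"wz":0,"claw":-1},{"dx":0,"dy":0,"dz":0,"wx":0,"wy":0,"wz":0,"claw":-1}]'
python3 - <<'E'
from h import *
save("top","t6.png",(100,200,360,345),3)
E
```

```text
clock: 33.9
eef_pos: [0.4837, 0.1732, 0.3157]
orientation: [[-0.059, 0.998, 0.003], [0.998, 0.059, 0.001], [0.0, 0.003, -1.0]]
force: [1.2, -0.3, 0.4]
width: 0.0274
gripper_force: 0.0
clock: 34.2
eef_pos: [0.4841, 0.0868, 0.3503]
orientation: [[-0.054, 0.999, 0.004], [0.999, 0.054, -0.001], [-0.001, 0.004, -1.0]]
force: [0.2, -0.5, -0.1]
width: -0.0001
gripper_force: 0.0
```

View pics/t6.png

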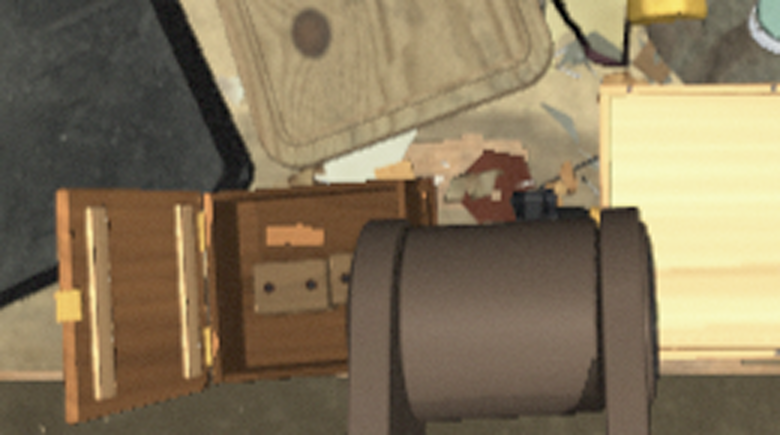

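Both block stacks are in the chest (blocks at about (283,287) and (345,278) in the crop), and the lid stands open. Next I go over and behind the lid with shut fingers.

```bash
python3 -m crank '[{"dx":0,"dy":0,"dz":0.4,"wx":0,"wy":0,"wz":0,"claw":-1},{"dx":0,"dy":0.36,"dz":0.02,"wx":0,"wy":0,"wz":0,"claw":-1},{"dx":0,"dy":0.36,"dz":0,"wx":0,"wy":0,"wz":0,"claw":-1},{"dx":0,"dy":0.36,"dz":0,"wx":0,"wy":0,"wz":0,"claw":-1},{"dx":0,"dy":0.36,"dz":0,"wx":0,"wy":0,"wz":0,"claw":-1},{"dx":0,"dy":0.36,"dz":0,"wx":0,"wy":0,"wz":0,"claw":-1},{"dx":0,"dy":0.36,"dz":0,"wx":0,"wy":0,"wz":0,"claw":-1},{"dx":0,"dy":0.36,"dz":0,"wx":0,"wy":0,"wz":0,"claw":-1},{"dx":-0.03,"dy":0.36,"dz":0,"wx":0,"wy":0,"wz":0,"claw":-1},{"dx":-0.03,"dy":0.36,"dz":0,"wx":0,"wy":0,"wz":0,"claw":-1},{"dx":0,"dy":0.05,"dz":0,"wx":0,"wy":0,"wz":0,"claw":-1},{"dx":0,"dy":0,"dz":0,"wx":0,"wy":0,"wz":0,"claw":-1}]'
python3 -m crank '[{"dx":0,"dy":0,"dz":-0.35,"wx":0,"wy":0,"wz":0,"claw":-1},{"dx":0,"dy":0,"dz":-0.35,"wx":0,"wy":0,"wz":0,"claw":-1},{"dx":0,"dy":0,"dz":-0.35,"wx":0,"wy":0,"wz":0,"claw":-1},{"dx":0,"dy":0,"dz":-0.1,"wx":0,"wy":0,"wz":0,"claw":-1},{"dx":0,"dy":0,"dz":0,"wx":0,"wy":0,"wz":0,"claw":-1}]'
```

```text
clock: 35.45
eef_pos: [0.4758, 0.4872, 0.3977]
orientation: [[-0.061, 0.998, -0.001], [0.998, 0.061, -0.001], [-0.0, -0.001, -1.0]]
force: [-0.2, -0.7, -0.0]
width: 0.0001
gripper_force: 0.0
clock: 35.95
eef_pos: [0.477, 0.4847, 0.2598]
orientation: [[-0.058, 0.998, -0.001], [0.998, 0.058, -0.001], [-0.001, -0.002, -1.0]]
force: [0.9, -0.1, 1.4]
width: -0.0002
gripper_force: 0.0
```

```bash
python3 -m crank '[{"dx":0,"dy":-0.07,"dz":0.005,"wx":0,"wy":0,"wz":0,"claw":-1},{"dx":0,"dy":-0.076,"dz":0.005,"wx":0,"wy":0,"wz":0,"claw":-1},{"dx":0,"dy":-0.076,"dz":0.005,"wx":0,"wy":0,"wz":0,"claw":-1},{"dx":0,"dy":-0.076,"dz":0.005,"wx":0,"wy":0,"wz":0,"claw":-1},{"dx":0,"dy":-0.076,"dz":0.005,"wx":0,"wy":0,"wz":0,"claw":-1},{"dx":0,"dy":-0.076,"dz":0.005,"wx":0,"wy":0,"wz":0,"claw":-1},{"dx":0,"dy":-0.076,"dz":0.005,"wx":0,"wy":0,"wz":0,"claw":-1},{"dx":0,"dy":-0.076,"dz":0.005,"wx":0,"wy":0,"wz":0,"claw":-1},{"dx":0,"dy":-0.076,"dz":0,"wx":0,"wy":0,"wz":0,"claw":-1},{"dx":0,"dy":-0.076,"dz":0,"wx":0,"wy":0,"wz":0,"claw":-1}]'
```

```text
clock: 36.95
eef_pos: [0.4785, 0.3954, 0.2677]
orientation: [[-0.059, 0.998, 0.006], [0.998, 0.059, 0.004], [0.003, 0.006, -1.0]]
force: [1.6, 3.0, 17.1]
width: -0.0002
gripper_force: 0.0
```

```bash
python3 -m crank '[{"dx":0,"dy":0,"dz":0.08,"wx":0,"wy":0,"wz":0,"claw":-1},{"dx":0,"dy":0,"dz":0.06,"wx":0,"wy":0,"wz":0,"claw":-1}]'
python3 - <<'E'
from h import *
save("side","s2.png",(200,60,440,240),3.2)
E
```

```text
clock: 37.15
eef_pos: [0.4771, 0.3947, 0.2826]
orientation: [[-0.058, 0.998, 0.0], [0.998, 0.058, -0.0], [-0.0, 0.0, -1.0]]
force: [-0.1, 0.2, 0.0]
width: 0.0
gripper_force: 0.0
```

View pics/s2.png

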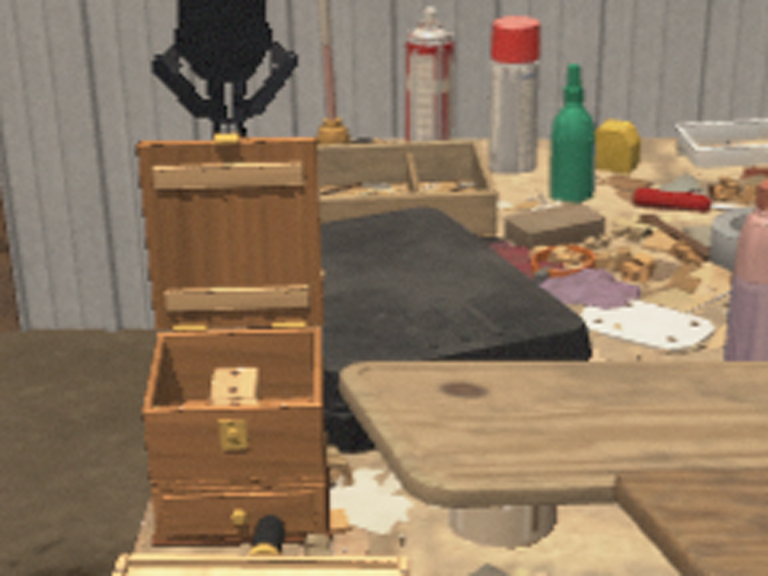

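The lid has come forward to about upright, and the fingertips are just behind its edge. The earlier vertical force is gone after raising, so I continue along the arc.

```bash
python3 -m crank '[{"dx":0,"dy":-0.082,"dz":0,"wx":0,"wy":0,"wz":0,"claw":-1},{"dx":0,"dy":-0.082,"dz":-0.004,"wx":0,"wy":0,"wz":0,"claw":-1},{"dx":0,"dy":-0.082,"dz":-0.004,"wx":0,"wy":0,"wz":0,"claw":-1},{"dx":0,"dy":-0.082,"dz":-0.004,"wx":0,"wy":0,"wz":0,"claw":-1}]'
python3 -m crank '[{"dx":0,"dy":-0.077,"dz":-0.025,"wx":0,"wy":0,"wz":0,"claw":-1},{"dx":0,"dy":-0.077,"dz":-0.025,"wx":0,"wy":0,"wz":0,"claw":-1},{"dx":0,"dy":-0.077,"dz":-0.025,"wx":0,"wy":0,"wz":0,"claw":-1},{"dx":0,"dy":-0.077,"dz":-0.025,"wx":0,"wy":0,"wz":0,"claw":-1}]'
```

```text
clock: 37.6
eef_pos: [0.4769, 0.3547, 0.2799]
orientation: [[-0.058, 0.998, -0.001], [0.998, 0.058, -0.0], [-0.0, -0.001, -1.0]]
force: [0.7, 2.6, -0.6]
width: -0.0003
gripper_force: 0.9
clock: 38.0
eef_pos: [0.477, 0.3179, 0.268]
orientation: [[-0.058, 0.998, -0.0], [0.998, 0.058, -0.0], [-0.0, -0.0, -1.0]]
force: [-0.4, 2.3, -0.1]
width: -0.0004
gripper_force: 0.7
```

Pushing with about 2.5 N, as expected for the lid. Continue down.

```bash
python3 -m crank '[{"dx":0,"dy":-0.09,"dz":-0.059,"wx":0,"wy":0,"wz":0,"claw":-1},{"dx":0,"dy":-0.09,"dz":-0.059,"wx":0,"wy":0,"wz":0,"claw":-1},{"dx":0,"dy":-0.09,"dz":-0.059,"wx":0,"wy":0,"wz":0,"claw":-1},{"dx":0,"dy":-0.072,"dz":-0.081,"wx":0,"wy":0,"wz":0,"claw":-1},{"dx":0,"dy":-0.072,"dz":-0.081,"wx":0,"wy":0,"wz":0,"claw":-1},{"dx":0,"dy":-0.072,"dz":-0.081,"wx":0,"wy":0,"wz":0,"claw":-1}]'
python3 -m crank '[{"dx":0,"dy":-0.049,"dz":-0.096,"wx":0,"wy":0,"wz":0,"claw":-1},{"dx":0,"dy":-0.049,"dz":-0.096,"wx":0,"wy":0,"wz":0,"claw":-1},{"dx":0,"dy":-0.049,"dz":-0.096,"wx":0,"wy":0,"wz":0,"claw":-1},{"dx":0,"dy":-0.022,"dz":-0.1,"wx":0,"wy":0,"wz":0,"claw":-1},{"dx":0,"dy":-0.022,"dz":-0.09,"wx":0,"wy":0,"wz":0,"claw":-1},{"dx":0,"dy":0,"dz":0,"wx":0,"wy":0,"wz":0,"claw":-1}]'
```

```text
clock: 38.6
eef_pos: [0.477, 0.2597, 0.217]
orientation: [[-0.058, 0.998, -0.0], [0.998, 0.058, -0.0], [-0.0, -0.0, -1.0]]
force: [0.2, 1.0, 0.5]
width: 0.0
gripper_force: 0.6
clock: 39.2
eef_pos: [0.4765, 0.2371, 0.159]
orientation: [[-0.058, 0.998, -0.002], [0.998, 0.058, -0.001], [-0.001, -0.003, -1.0]]
force: [-0.5, 0.1, -0.0]
width: 0.0001
gripper_force: 0.0
```

```bash
python3 -m crank '[{"dx":0,"dy":0,"dz":-0.04,"wx":0,"wy":0,"wz":0,"claw":-1},{"dx":0,"dy":0,"dz":-0.04,"wx":0,"wy":0,"wz":0,"claw":-1},{"dx":0,"dy":0,"dz":-0.02,"wx":0,"wy":0,"wz":0,"claw":-1}]'
python3 -m crank '[{"dx":0,"dy":0,"dz":-0.02,"wx":0,"wy":0,"wz":0,"claw":-1},{"dx":0,"dy":0,"dz":0,"wx":0,"wy":0,"wz":0,"claw":-1}]'
```

```text
clock: 39.5
eef_pos: [0.4771, 0.2377, 0.1484]
orientation: [[-0.059, 0.998, 0.0], [0.998, 0.059, 0.0], [0.0, 0.0, -1.0]]
force: [-0.8, -0.1, 0.3]
width: 0.0001
gripper_force: 0.4
clock: 39.7
eef_pos: [0.4771, 0.2376, 0.1462]
orientation: [[-0.059, 0.998, 0.0], [0.998, 0.059, 0.0], [0.0, 0.0, -1.0]]
force: [1.0, 0.1, 0.7]
width: -0.0001
gripper_force: 0.0
```

```bash
python3 -m crank '[{"dx":0,"dy":0,"dz":-0.02,"wx":0,"wy":0,"wz":0,"claw":-1},{"dx":0,"dy":0,"dz":0,"wx":0,"wy":0,"wz":0,"claw":-1}]'; python3 -m crank '[{"dx":0,"dy":0,"dz":-0.02,"wx":0,"wy":0,"wz":0,"claw":-1},{"dx":0,"dy":0,"dz":0,"wx":0,"wy":0,"wz":0,"claw":-1}]'
```

```text
clock: 39.9
eef_pos: [0.4772, 0.2377, 0.1458]
orientation: [[-0.059, 0.998, 0.002], [0.998, 0.059, 0.001], [0.0, 0.002, -1.0]]
force: [-7.1, -2.8, 22.7]
width: -0.0002
gripper_force: 11.6
clock: 40.1
eef_pos: [0.4774, 0.2377, 0.1455]
orientation: [[-0.059, 0.998, 0.004], [0.998, 0.059, 0.001], [0.001, 0.004, -1.0]]
force: [-13.1, -6.3, 49.4]
width: 0.0
gripper_force: 24.3
```

Lid hit its stop at z≈0.146. Back off and check.

```bash
python3 -m crank '[{"dx":0,"dy":0,"dz":0.1,"wx":0,"wy":0,"wz":0,"claw":-1},{"dx":0,"dy":0,"dz":0.3,"wx":0,"wy":0,"wz":0,"claw":-1},{"dx":0,"dy":0,"dz":0.4,"wx":0,"wy":0,"wz":0,"claw":-1},{"dx":0,"dy":0,"dz":0.4,"wx":0,"wy":0,"wz":0,"claw":-1},{"dx":0,"dy":0,"dz":0.4,"wx":0,"wy":0,"wz":0,"claw":-1},{"dx":0,"dy":0,"dz":0,"wx":0,"wy":0,"wz":0,"claw":-1},{"dx":0,"dy":0,"dz":0,"wx":0,"wy":0,"wz":0,"claw":-1}]'
python3 - <<'E'
from h import *
save("side","s3.png")
E
```

```text
clock: 40.8
eef_pos: [0.477, 0.2375, 0.334]
orientation: [[-0.059, 0.998, 0.002], [0.998, 0.059, 0.001], [0.001, 0.002, -1.0]]
force: [-0.6, -0.9, -1.3]
width: -0.0002
gripper_force: 0.0
```

View pics/s3.png

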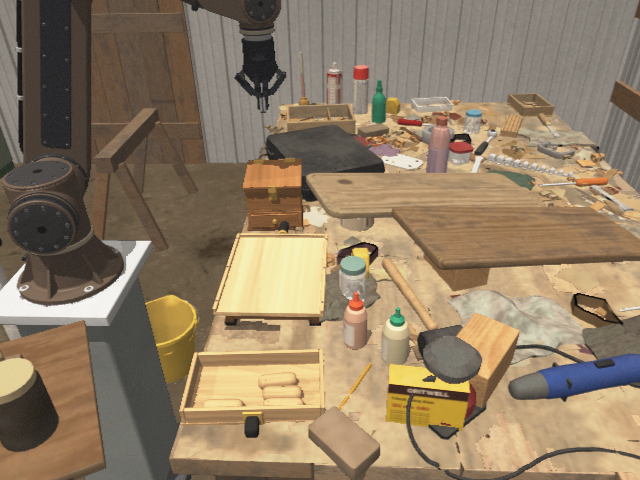

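Lid shut (chest at (273,190)), board empty and level, dowels in the tray clear of the board at (253,385), and the jar (352,278) and glue bottle (355,320) upright. Handing in.

```bash
python3 -c "
from bench import sign_off
print(sign_off())"
```

```text
the job is handed in; nothing more can be done
None
```

I handed the job in after about 41 s of robot time; the hand-in gave no verdict, but the last side view shows all four dowels in the tray clear of the board, the board down and empty, the lid shut, and the glue bottle and jar upright (the four blocks went into the chest before the lid was closed).

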